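# Set washed printing blocks and rinse pots to dry

## Task

The printing tools have been washed: set every printing block that is there, handle up, fully home in the pocket of its own shape and size in the drying tray, and put each rinse pot upside down over a peg of the drying rack, its rim down on the board. Only when everything is in place, push the blower's switch lever all the way over to on; leave the tape rolls and the paint jar where they are.

Things in the scene. Friction and masses are not known exactly. Their poses are not given: they have to be found in the camera images.
- block_big_round: Loose printing block, 90 g: pale wooden base a disc 64 mm across, 18 mm thick with a rubber print face below, and a round dark wooden knob 26 mm across standing 30 mm up from the middle of the base (top 48 mm above the underside). Origin: centre of the underside; z up through the handle. Starts print face down. May be absent.
- block_small_round: Loose printing block, 90 g: pale wooden base a disc 44 mm across, 18 mm thick with a rubber print face below, and a round dark wooden knob 26 mm across standing 30 mm up from the middle of the base (top 48 mm above the underside). Origin: centre of the underside; z up through the handle. Starts print face down. May be absent.
- block_square: Loose printing block, 90 g: pale wooden base a 54 mm square, 18 mm thick with a rubber print face below, and a dark wooden bar handle 22 mm (x) by 44 mm (y) standing 30 mm up from the middle of the base (top 48 mm above the underside). Origin: centre of the underside; z up through the handle. Starts print face down. May be absent.
- block_oblong: Loose printing block, 90 g: pale wooden base an oblong 40 mm (along its x) by 74 mm (along its y), 18 mm thick with a rubber print face below, and a dark wooden bar handle 22 mm (x) by 44 mm (y) standing 30 mm up from the middle of the base (top 48 mm above the underside). Origin: centre of the underside; z up through the handle. Starts print face down. May be absent.
- nest_big_round: Fixed grey tile 100 x 100 x 16 mm in the steel tray, with a pocket in its middle for block_big_round (a disc 64 mm across, plus 3 mm play, axes as the block's), 12 mm deep. Origin: centre of the tile's underside, 8 mm above the table; pocket floor 4 mm, mouth 16 mm above the origin. The four nests lie two by two in any order.
- nest_small_round: Fixed grey tile 100 x 100 x 16 mm in the steel tray, with a pocket in its middle for block_small_round (a disc 44 mm across, plus 3 mm play, axes as the block's), 12 mm deep. Origin: centre of the tile's underside, 8 mm above the table; pocket floor 4 mm, mouth 16 mm above the origin. The four nests lie two by two in any order.
- nest_square: Fixed grey tile 100 x 100 x 16 mm in the steel tray, with a pocket in its middle for block_square (a 54 mm square, plus 3 mm play, axes as the block's), 12 mm deep. Origin: centre of the tile's underside, 8 mm above the table; pocket floor 4 mm, mouth 16 mm above the origin. The four nests lie two by two in any order.
- nest_oblong: Fixed grey tile 100 x 100 x 16 mm in the steel tray, with a pocket in its middle for block_oblong (an oblong 40 mm (along its x) by 74 mm (along its y), plus 3 mm play, axes as the block's), 12 mm deep. Origin: centre of the tile's underside, 8 mm above the table; pocket floor 4 mm, mouth 16 mm above the origin. The four nests lie two by two in any order.
- tray: Fixed steel drying tray, 220 x 220 mm, 20 mm high rim, that carries the four nests. Origin: centre of the underside, on the table.
- pot_a: Loose white square rinse pot, open at one end, 70 g: outside 56 x 56 mm, 80 mm long, walls and bottom 3 mm. Origin: the centre of the pot (40 mm from either end); z points along the pot towards its open mouth. Starts lying on one of its flat sides on the table.
- pot_b: Loose white square rinse pot, open at one end, 70 g: outside 56 x 56 mm, 80 mm long, walls and bottom 3 mm. Origin: the centre of the pot (40 mm from either end); z points along the pot towards its open mouth. Starts lying on one of its flat sides on the table.
- peg_1 (a point): Foot of an upright drying peg (20 mm thick, 50 mm tall) on the fixed wooden rack, at the level of the board's top, 12 mm above the table. The board is 110 mm (x) by 240 mm (y), the two pegs 130 mm apart along its y. z up. A pot inverted over a peg rests with its rim on the board.
- peg_2 (a point): Foot of an upright drying peg (20 mm thick, 50 mm tall) on the fixed wooden rack, at the level of the board's top, 12 mm above the table. The board is 110 mm (x) by 240 mm (y), the two pegs 130 mm apart along its y. z up. A pot inverted over a peg rests with its rim on the board.
- switch (a joint): Switch lever of the blower, 0 = off (leaning towards the robot, about -x), 1.0 rad = fully on (leaning away, +x); the hinge lies along the blower's y; it stays where it is left.
- switch_tip (a point): Tip of the switch lever, a steel toggle 50 mm long on a black block on the low front step of the blower.
- blower: Fixed grey bench blower: housing 120 x 240 x 90 mm high behind a 20 mm high front step. Origin on the table 10 mm behind the housing's front face (the front face is at x = -10 mm of this frame); x points away from the robot, to the back. The switch stands on the step, 55 mm in front of the origin.
- tape_wide: Bystander: roll of wide grey tape lying flat, 90 mm across, 48 mm high. Origin: centre of the underside.
- tape_narrow: Bystander: roll of narrow tape lying flat, 56 mm across, 24 mm high. Origin: centre of the underside.
- paint_jar: Bystander: closed paint jar, 68 mm across, 100 mm tall, standing. Origin: centre of the underside.
Not all that is in view belongs to the job. What is shaped like the block_big_round but pink or turquoise is not meant. What is shaped like the pot_a but pink is not meant.

How it is judged:
By the outcome, as a careful person would: the job done as asked, in the order asked, and still so for the second after the job is handed in, with the robot touching nothing.
Of block_big_round, block_small_round, block_square, block_oblong only 3 to 4 are there at a start; the rules pass over those that are not, and their reading is None.
At some moment in a run one of block_big_round, block_small_round, block_square, block_oblong, pot_a, pot_b may be knocked a few centimetres aside while the robot is not near it.
It also fails if it takes over 208 s, if anything falls off the work surface, if the arm or the gripper's body presses on something with over 40 N, if the wrist force passes 120 N, or if a joint passes its speed limit or range.

## Robot

A 6-joint arm with a two-finger parallel gripper is mounted at the origin on the work surface. World frame = base frame: x ahead of the robot, y to its left, z up, the work surface at z = 0. Lengths are in mm, angles in degrees, forces in N, time in s.
With the tool pointing down it reaches from about 300 to 850 mm from the base axis. Payload 4.2 kg.
Tool frame: the origin (TCP) lies on the centre line of the jaws, within the pads' length; the fingertips stand 14 mm ahead of it and the grasp point (between the pads) lies 5 mm behind it; z points along the fingers, y is the line along which they close (so a half turn about z gives the same grasp; the last joint's range is limited). The gripper opens to 91 mm and grips with 3 to 60 N. Pads are 32 mm wide; open, the fingers measure 118 mm over their backs; the gripper's body (76 mm by 178 mm) begins 60 mm behind the grasp point.
Start: joints at [73.453, 18.312, 89.639, -0, 72.044, -1.146], TCP at [152.707, 554.367, 227.976] pointing down, gripper open.
Joint ranges: [-177.97, 177.97], [-48.28, 115.42], [12.27, 149.76], [-77.06, 257.06], [2.81, 150.46], [-146.56, 146.56]. Speed limits (degrees/s): [147.25, 147.25, 180, 180, 180, 180].

## Interface

Orientations are given as [roll, pitch, yaw] about the fixed x, y, z axes, in that order (R = Rz(yaw) Ry(pitch) Rx(roll)).
In Python, from workcell import * gives the robot as it stands. The module is installed in compiled form; this text tells all that it offers.
- The arm moves only by the shell command python3 -m crank 'ROWS' [FORCE]. ROWS is JSON, a list of rows, each an object of numbers: "grip": the finger opening in m, from 0 to 0.0912; "x", "y", "z": the shift along the tool's x, y, z in m; "yaw": the turn about the tool's z in rad. In form: [{"grip": .., "x": .., "y": .., "z": .., "yaw": ..}, ...]. A call has exactly 5 rows; each row is the pose to reach, as a shift and turn from the pose commanded when the call began, along the tool's axes at that moment; what a row does not reach only later rows make up. A row lasts 1/12 s, in which the tool goes at most 41.7 mm and 7.16 degrees, less where a joint would pass 70% of its speed; a pose out of reach is approached as far as the arm can. A call with a gripper value outside its range is refused whole. The fingers move at their own pace and stop on an object; FORCE is the grip in N (left out, the last holds). Time passes only in rows, so rows that repeat a pose let the fingers close, or fill a call up. It gives the time, the measured TCP pose, the force, the opening and the grip force at its end, in the units of the state.
- state(): the state, without advancing time (a new reading comes with each control period).
- grab_frame(name): name is "scene" or "top"; returns the picture (420x560x3 uint8, red, green, blue); there is no depth.
- camera_model(name): a dict with "intrinsics" (3x3 intrinsics, pixels), "distortion" ([k1, k2, p1, p2, k3] as OpenCV has them; the pictures are not rectified), "R" (3x3) and "t" (3): a world point X has camera coordinates R X + t. Camera axes: x right, y down, z forward; pixel columns grow to the right and rows downward; lengths in mm; the calibration is good to about 2 mm. A picture is of the moment at which its call begins. camera_model takes no time and is no camera call.
- job_done(): hands the job in; it is judged then, once.
The state is a dict: "time_s": time; "qpos": joint angles; "qvel": joint speeds; "effort": joint torques, N m; "ee_pos": TCP position; "ee_rot": TCP orientation; "force": force on the tool from outside, world axes, zero at the start; "torque": the same for the moment, N m; "gripper_width": finger opening in mm; "gripper_force": force on a finger pad.
Only numpy, scipy, OpenCV 4.12 (cv2) and the standard library are available. Lean on these libraries where they do the work, as an engineer would, in place of code of your own. Each camera call takes 0.05 s, during which the arm holds its last target. There are 200 camera calls.

## Working session

There is one attempt and no reset: what is moved stays moved. The work goes in short steps, Python scripts to look and compute and a shell command to move; the robot and the scene stay as the last step left them, time stands still between calls to the robot, and variables do not carry over. Pictures are saved under pics/ and viewed, at most 14 in all, crops included, and the job is handed in when it is done.

```bash
mkdir -p pics; cat > h.py <<'E'
from workcell import *
import numpy as np, cv2
def cam(n):
    m=camera_model(n); return [np.array(m[k],float) for k in("intrinsics","distortion","R","t")]
def ray(n,uv):
    K,D,R,t=cam(n); p=cv2.undistortPoints(np.array([[uv]],float),K,D)[0,0]
    d=R.T@np.array([p[0],p[1],1]); c=-R.T@t.ravel(); return c,d
def atz(n,uv,z):
    c,d=ray(n,uv); return c+d*(z-c[2])/d[2]
def tri(a,b):
    (c1,d1),(c2,d2)=a,b
    A=np.stack([d1,-d2],1); s=np.linalg.lstsq(A,c2-c1,rcond=None)[0]
    p,q=c1+d1*s[0],c2+d2*s[1]; return (p+q)/2,np.linalg.norm(p-q)
def proj(n,P):
    K,D,R,t=cam(n); return cv2.projectPoints(np.array(P,float).reshape(-1,3),cv2.Rodrigues(R)[0],t,K,D)[0][:,0]
def save(n,f,box=None,s=1):
    im=grab_frame(n)[:,:,::-1]; 
    if box: im=im[box[1]:box[3],box[0]:box[2]]
    cv2.imwrite(f,cv2.resize(im,None,fx=s,fy=s,interpolation=cv2.INTER_CUBIC)); return im
E
python3 - <<'E'
from h import *
for n in("scene","top"):
    save(n,f"pics/{n}0.png",s=1.42); 
    m=camera_model(n); print(n,m, -np.array(m["R"]).T@np.array(m["t"]))
print(state())
E
```

```text
scene {'intrinsics': array([[386.14801265,   0.        , 277.25377994],
       [  0.        , 386.14801265, 210.67282136],
       [  0.        ,   0.        ,   1.        ]]), 'distortion': array([-0.07401998,  0.        ,  0.        ,  0.        ,  0.        ]), 'R': array([[ 0.75308323,  0.65759211,  0.02093489],
       [ 0.3746727 , -0.40248979, -0.83523789],
       [-0.54081976,  0.63684738, -0.54949013]]), 't': array([-354.94024278, -171.839885  , 1488.44238965])} [1136.6623206  -783.66853074  681.78784984]
top {'intrinsics': array([[410.59849032,   0.        , 284.48332601],
       [  0.        , 410.59849032, 210.20409692],
       [  0.        ,   0.        ,   1.        ]]), 'distortion': array([-0.10696487,  0.        ,  0.        ,  0.        ,  0.        ]), 'R': array([[ 0.00875875, -0.99980784, -0.01753764],
       [-0.98749025, -0.0058869 , -0.15757017],
       [ 0.15743665,  0.01869837, -0.98735205]]), 't': array([ -49.29381412,  517.40174079, 1276.69911136])} [ 310.36169795  -70.11064187 1341.21406822]
{'time_s': 0.1, 'qpos': array([ 7.34521742e+01,  1.83498974e+01,  8.96986589e+01,  6.21030234e-04,
        7.20429197e+01, -1.14642932e+00]), 'qvel': array([ 0.00266023, -0.06577757, -0.16884181, -0.07189984, -0.02628046,
       -0.00053388]), 'effort': array([-1.43227762e-04, -4.13328624e+01, -2.32507771e+01,  7.28112669e-02,
        4.21813061e-02, -3.28412796e-05]), 'ee_pos': array([152.59116792, 553.95322431, 227.19021413]), 'ee_rot': array([-1.79908554e+02, -2.42057052e-03,  1.64598410e+02]), 'force': array([-0.09040444,  0.82849124, -0.47195019]), 'torque': array([-0.01010618,  0.02388915,  0.01177379]), 'gripper_force': 0.0, 'gripper_width': 90.83942458726098}
```

View pics/scene0.png

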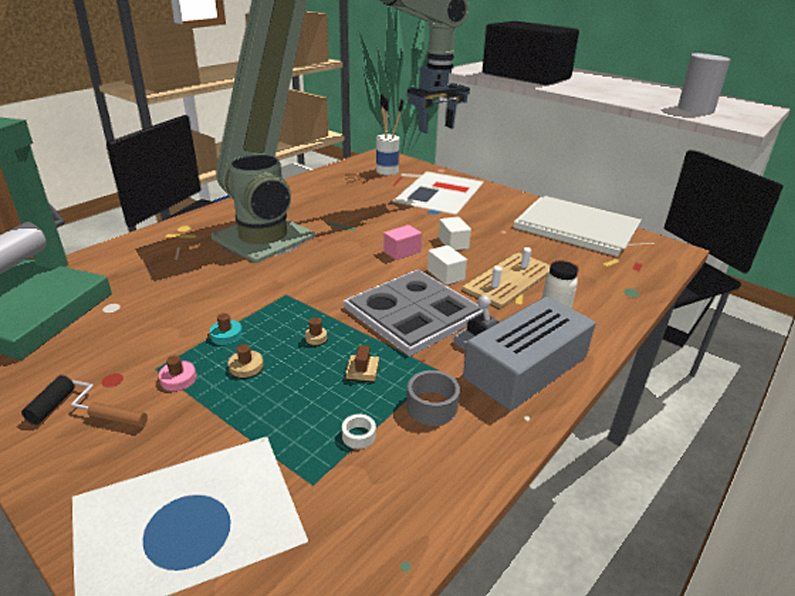

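View pics/top0.png

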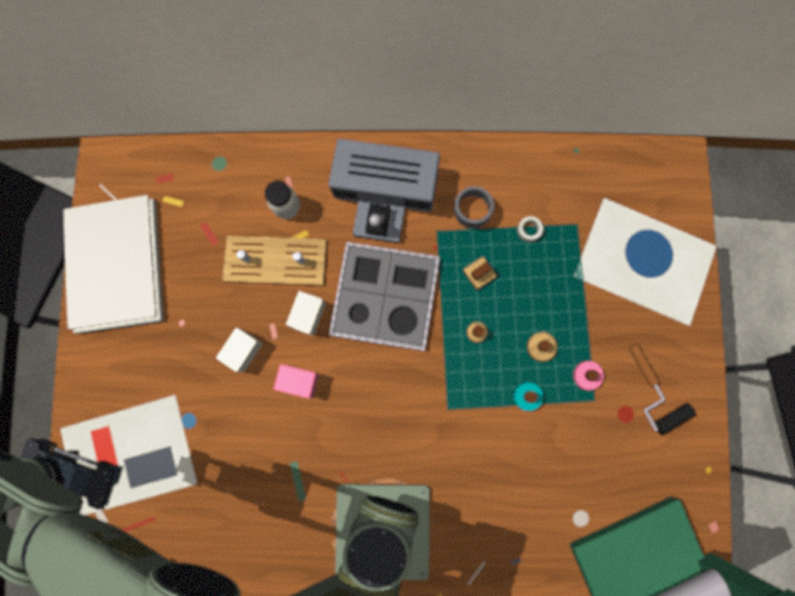

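The scene shows three wooden blocks on the green mat: big round at about (243,361), small round at (316,330), and a bar-handled one at (362,365). It also shows two white pots, a pink decoy, the tray, the rack and the blower. I'll zoom in next.

```bash
python3 - <<'E'
from h import *
save("scene","pics/s1.png",(230,130,430,280),4)
save("scene","pics/s2.png",(100,210,310,320),3.8)
save("top","pics/t1.png",(150,95,430,290),2.85)
E
```

```text
(no output)
```

View pics/s1.png

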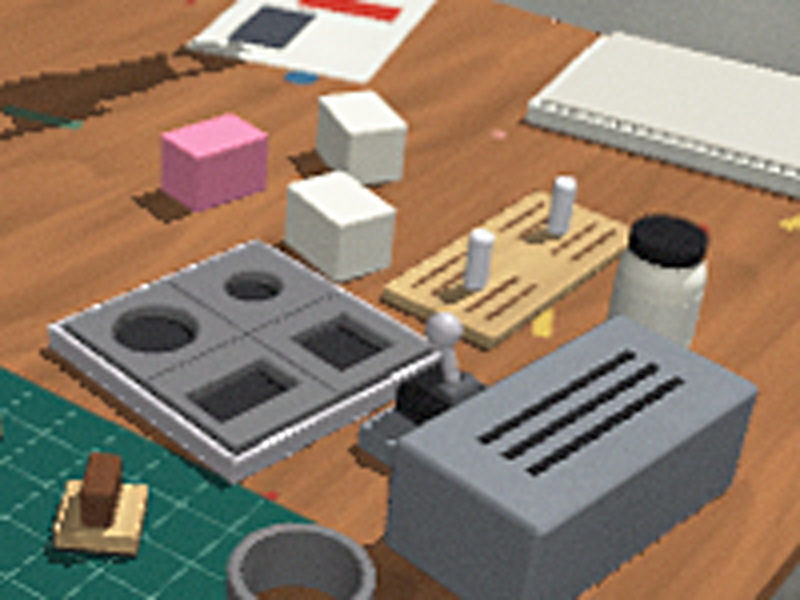

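View pics/s2.png

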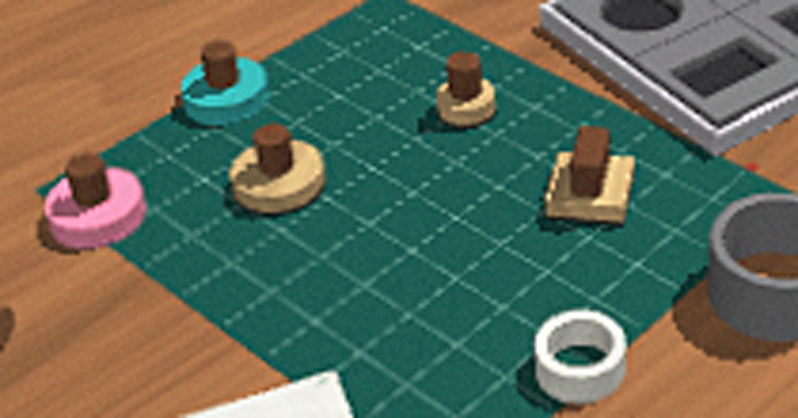

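View pics/t1.png

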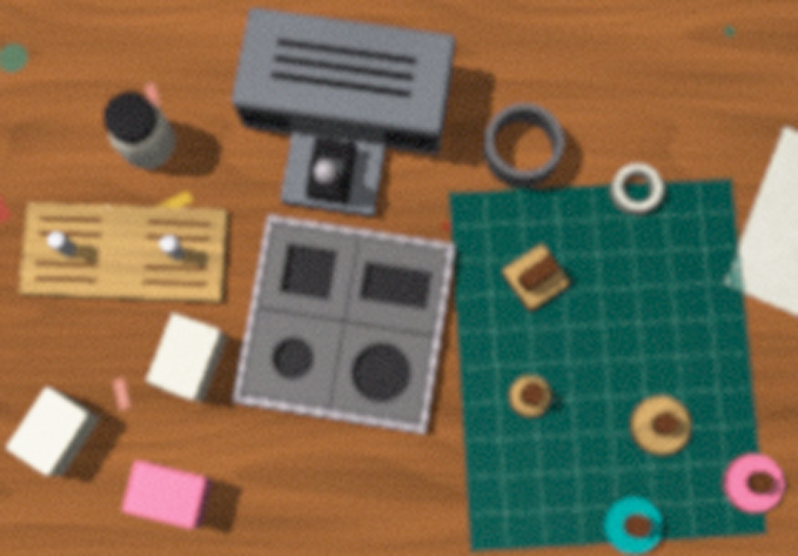

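The only bar-handled block is the square one, so the oblong block is absent. In t1 the pockets are square at (308,270), oblong at (396,284), small at (293,357) and big at (381,372). The pots' visible ends are closed, so their mouths face the robot. Next I fit the known outlines in both views.

```bash
cat > fit.py <<'E'
from h import *
from scipy.optimize import minimize
from scipy.ndimage import map_coordinates
def rz(a): a=np.radians(a); return np.array([[np.cos(a),-np.sin(a),0],[np.sin(a),np.cos(a),0],[0,0,1]])
def box(w,l,z0,z1): return np.array([[x*w/2,y*l/2,z] for z in(z0,z1) for x in(-1,1) for y in(-1,1)],float)
def cyl(d,z0,z1): a=np.linspace(0,2*np.pi,48,False); return np.vstack([np.c_[d/2*np.cos(a),d/2*np.sin(a),0*a+z] for z in(z0,z1)])
sq=lambda w,l,z,c=(0,0): np.array([[c[0]-w/2,c[1]-l/2,z],[c[0]+w/2,c[1]-l/2,z],[c[0]+w/2,c[1]+l/2,z],[c[0]-w/2,c[1]+l/2,z]])
# shape: list of (kind, pts); hull = silhouette, loop = closed polyline
M=dict(big=[("hull",cyl(64,0,18)),("loop",cyl(64,18,18)[:48]),("hull",cyl(26,18,48))],
 small=[("hull",cyl(44,0,18)),("loop",cyl(44,18,18)[:48]),("hull",cyl(26,18,48))],
 square=[("hull",box(54,54,0,18)),("loop",sq(54,54,18)),("hull",box(22,44,18,48)),("loop",sq(22,44,48))],
 pot=[("hull",box(80,56,0,56)),("loop",sq(80,56,56))],
 tray=[("hull",box(220,220,0,20)),("loop",sq(220,220,20))],
 rack=[("hull",box(110,240,0,12)),("loop",sq(110,240,12))],
 peg=[("hull",cyl(20,0,50))])
def dens(P):
    P=np.vstack([P,P[:1]]); o=[]
    for a,b in zip(P,P[1:]): o.append(a+(b-a)*np.linspace(0,1,max(2,int(np.hypot(*(b-a))*2)),False)[:,None])
    return np.vstack(o)
def outl(n,m,p):
    x,y,yaw,z=p; o=[]
    for k,P in M[m]:
        q=proj(n,P@rz(yaw).T+[x,y,z])
        if k=="hull": q=cv2.convexHull(q.astype(np.float32))[:,0]
        o.append(dens(q))
    return np.vstack(o)
def gr(im,s):
    im=cv2.GaussianBlur(im.astype(np.float32),(0,0),s); g=0
    for a in((1,0),(0,1)): g=g+cv2.Sobel(im,cv2.CV_32F,*a,ksize=3)**2
    g=np.sqrt(g.sum(2)); return g/(g+60)
def fit(m,p0,ims,free=(1,1,1,0),cams=("scene","top")):
    f=np.array(free,bool); p=np.array(p0,float)
    for s in(1.5,.8):
        G={n:gr(ims[n],s) for n in cams}
        def cost(q):
            r=p.copy(); r[f]=q
            return -sum(map_coordinates(G[n],outl(n,m,r)[:,::-1].T,order=1,mode="nearest").mean() for n in cams)
        b=None
        for k in range(6):
            d=np.random.RandomState(k).randn(4)*[4,4,4,2]*(k>0)
            r=minimize(cost,(p+d)[f],method="Nelder-Mead",options=dict(xatol=.05,fatol=1e-5,maxiter=300))
            if b is None or r.fun<b.fun: b=r
        p=p.copy(); p[f]=b.x
    return p,-b.fun/len(cams)
def avg(n,k=4): return np.mean([grab_frame(n).astype(float) for _ in range(k)],0)
E
cat > run1.py <<'E'
from fit import *
ims={n:avg(n) for n in("scene","top")}
np.savez("im0.npz",**ims)
T=lambda u,v,z: atz("top",((u+.5)/2.85-.5+150,(v+.5)/2.85-.5+95),z)[:2]
init=dict(big=("big",(661,424),18,0),small=("small",(531,395),18,0),square=("square",(536,276),18,31),potA=("pot",(185,357),56,-20),potB=("pot",(53,432),56,-35),tray=("tray",(346,325),20,-9),rack=("rack",(124,251),12,-2),peg1=("peg",(57,240),62,0),peg2=("peg",(170,244),62,0))
S={}
for k,(m,uv,z,yaw) in init.items():
    x,y=T(*uv,z); z0=12 if m=="peg" else 0; fy=0 if m in("big","small","peg") else 1
    p,s=fit(m,(x,y,yaw,z0),ims,(1,1,fy,0)); S[k]=(m,p)
    out=[np.round(p,1),round(s,2)]
    for c in("scene","top"): out.append(np.round(fit(m,p,ims,(1,1,fy,0),(c,))[0][:3],1))
    out.append(("z",np.round(fit(m,p,ims,(1,1,fy,1))[0][3],1)))
    print(k,(round(x),round(y)),*out)
t=[tri(ray("scene",((443+.5)/4+229.5,(324+.5)/4+129.5)),ray("top",((326+.5)/2.85+149.5,(170+.5)/2.85+94.5)))]
print("tip",t)
import pickle; pickle.dump(S,open("S.pkl","wb"))
V=[]
for n,b in(("scene",(110,140,410,280)),("top",(150,130,450,290))):
    s=2.6; im=cv2.resize(ims[n][b[1]:b[3],b[0]:b[2],::-1].astype(np.uint8),None,fx=s,fy=s,interpolation=cv2.INTER_CUBIC)
    for m,p in S.values():
        for u,v in outl(n,m,p): im[min(max(int((v-b[1]+.5)*s),0),im.shape[0]-1),min(max(int((u-b[0]+.5)*s),0),im.shape[1]-1)]=(0,0,255)
    V.append(im)
V=np.vstack(V); cv2.imwrite("pics/fit1.png",cv2.resize(V,None,fx=min(1,599/V.shape[0]),fy=min(1,599/V.shape[0])))
E
python3 run1.py
```

```text
Traceback (most recent call last):
  File "run1.py", line 9, in <module>
    p,s=fit(m,(x,y,yaw,z0),ims,(1,1,fy,0)); S[k]=(m,p)
        ~~~^^^^^^^^^^^^^^^^^^^^^^^^^^^^^^^
  File "fit.py", line 41, in fit
    r=minimize(cost,(p+d)[f],method="Nelder-Mead",options=dict(xatol=.05,fatol=1e-5,maxiter=300))
  File "fit.py", line 37, in cost
    return -sum(map_coordinates(G[n],outl(n,m,r)[:,::-1].T,order=1,mode="nearest").mean() for n in cams)
            ~~~^^^^^^^^^^^^^^^^^^^^^^^^^^^^^^^^^^^^^^^^^^^^^^^^^^^^^^^^^^^^^^^^^^^^^^^^^^^^^^^^^^^^^^^^^
  File "fit.py", line 37, in <genexpr>
    return -sum(map_coordinates(G[n],outl(n,m,r)[:,::-1].T,order=1,mode="nearest").mean() for n in cams)
                                     ~~~~^^^^^^^
  File "fit.py", line 23, in outl
    q=proj(n,P@rz(yaw).T+[x,y,z])
  File "h.py", line 15, in proj
    K,D,R,t=cam(n); return cv2.projectPoints(np.array(P,float).reshape(-1,3),cv2.Rodrigues(R)[0],t,K,D)[0][:,0]
            ~~~^^^
  File "h.py", line 4, in cam
    m=camera_model(n); return [np.array(m[k],float) for k in("intrinsics","distortion","R","t")]
ValueError: time passes only in moves, steps and waits
```

```bash
sed -i 's/^def cam(n):/import functools\n@functools.cache\ndef cam(n):/' h.py; sed -i 's/^ims=.*/ims=dict(np.load("im0.npz"))/;/^np.savez/d' run1.py; time python3 run1.py
```

```text
big (414, -360) [ 414.8 -361.6    0.     0. ] 0.84 [ 416.2 -362.7    0. ] [ 413.4 -360.7    0. ] ('z', np.float64(-2.4))
small (447, -212) [ 446.7 -212.3    0.     0. ] 0.82 [ 445.8 -211.7    0. ] [ 447.2 -212.6    0. ] ('z', np.float64(1.1))
square (585, -220) [ 583.9 -220.2   34.6    0. ] 0.81 [ 584.2 -220.2   33.4] [ 583.6 -220.3   35.3] ('z', np.float64(-0.3))
potA (483, 176) [484.3 179.1 -17.7   0. ] 0.87 [484.5 176.7 -20.3] [485.3 180.7 -18.8] ('z', np.float64(-1.0))
potB (397, 322) [397.9 330.  -30.9   0. ] 0.86 [397.9 329.1 -29.9] [398.4 330.7 -31.5] ('z', np.float64(-0.5))
tray (526, -1) [ 5.305e+02  2.000e-01 -8.800e+00  0.000e+00] 0.81 [531.3  -3.   -9.2] [530.1   0.7  -8.9] ('z', np.float64(-1.9))
rack (614, 262) [614.9 264.4  -1.6   0. ] 0.8 [ 6.135e+02  2.573e+02 -6.000e-01] [615.4 265.   -1.7] ('z', np.float64(-0.2))
peg1 (615, 327) [615.5 327.8   0.   12. ] 0.82 [616.  325.6   0. ] [616.7 329.5   0. ] ('z', np.float64(11.8))
peg2 (610, 197) [611.5 198.    0.   12. ] 0.81 [611.8 195.7   0. ] [612.3 199.4   0. ] ('z', np.float64(11.4))
tip [(array([687.06702424,  19.20010734,  93.50258007]), np.float64(1.0949484117844162))]
real	0m41.496s
user	0m41.635s
sys	0m0.382s
```

View pics/fit1.png

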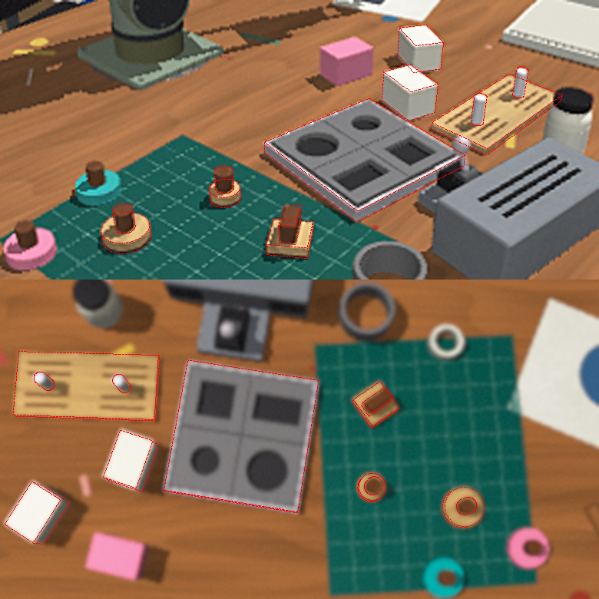

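Both views agree to within about 3 mm, and the freed heights come out within about 2.5 mm of the stated ones. Next I fit the pocket mouths and write a helper that converts target poses into tool-axis shifts.

```bash
cat > d.py <<'E'
# usage: d.py x,y,z,yaw ...   -> shift in tool axes (m, rad) of every waypoint from the one before
import sys; from workcell import state; import numpy as np
def show(s=None):
    s=s or state(); print("t%.2f pos"%s["time_s"],np.round(s["ee_pos"],1),"rot",np.round(s["ee_rot"],1),"F",np.round(s["force"],1),"w%.1f g%.1f"%(s["gripper_width"],s["gripper_force"]))
if __name__=="__main__":
    s=state(); show(s); p=np.array([*s["ee_pos"],s["ee_rot"][2]])
    for a in sys.argv[1:]:
        q=np.array([p[i] if v=="_" else float(v) for i,v in enumerate(a.split(","))])
        y=np.radians(p[3]); dx,dy,dz,dw=q-p; dw=(dw+180)%360-180
        print(a,"x %.4f y %.4f z %.4f yaw %.3f rows %.1f"%((np.cos(y)*dx+np.sin(y)*dy)/1e3,(np.sin(y)*dx-np.cos(y)*dy)/1e3,-dz/1e3,-np.radians(dw),max(np.linalg.norm(q[:3]-p[:3])/41.7,abs(dw)/7.16))); p=q
E
cat > pk.py <<'E'
from fit import *
ims=dict(np.load("im0.npz"))
M.update(kb=[("loop",cyl(67,24,24)[:48])],ks=[("loop",cyl(47,24,24)[:48])],kq=[("loop",sq(57,57,24))],ko=[("loop",sq(43,77,24))])
c=np.array([530.5,.2])
for k,o,f in(("kb",(-50,-50),0),("ks",(-50,50),0),("kq",(50,50),1),("ko",(50,-50),1)):
    p0=c+(rz(-8.8)@[*o,0])[:2]; r=[]
    for cs in(("scene","top"),("scene",),("top",)): r.append(np.round(fit(k,(*p0,-8.8+(90 if k=="ko" and 0 else 0),0),ims,(1,1,f,0),cs)[0][:3],1))
    print(k,np.round(p0,1),*r)
E
python3 pk.py; python3 d.py 368,167,228,124.6 584,-220,228,124.6 584,-220,35,124.6
```

```text
kb [473.4 -41.6] [472.1 -42.7  -8.8] [473.7 -45.   -8.8] [471.4 -41.2  -8.8]
ks [488.7  57.3] [487.9  57.7  -8.8] [489.5  55.1  -8.8] [487.2  59.5  -8.8]
kq [587.6  42. ] [588.7  41.8  -8.9] [590.   39.2  -9.9] [587.9  43.6  -8.2]
ko [572.3 -56.9] [573.  -59.3  -8.6] [574.1 -61.   -8.4] [571.9 -57.4  -9.3]
t0.65 pos [152.7 554.4 228. ] rot [180.    0.  164.6] F [-1.1 -0.2  0.1] w91.1 g0.0
368,167,228,124.6 x -0.3104 y -0.3163 z 0.0000 yaw 0.698 rows 10.6
584,-220,228,124.6 x -0.4412 y -0.0420 z -0.0000 yaw -0.000 rows 10.6
584,-220,35,124.6 x 0.0000 y 0.0000 z 0.1930 yaw -0.000 rows 4.6
```

```bash

python3 -m crank '[{"grip":0.09,"x":-0.025,"y":-0.025,"z":0,"yaw":0},{"grip":0.09,"x":-0.05,"y":-0.05,"z":0,"yaw":0},{"grip":0.09,"x":-0.075,"y":-0.076,"z":0,"yaw":0},{"grip":0.09,"x":-0.1,"y":-0.101,"z":0,"yaw":0},{"grip":0.09,"x":-0.1243,"y":-0.1264,"z":0,"yaw":0}]' 20
for i in 1 2 3; do python3 -m crank '[{"grip":0.09,"x":-0.025,"y":-0.025,"z":0,"yaw":0},{"grip":0.09,"x":-0.05,"y":-0.05,"z":0,"yaw":0},{"grip":0.09,"x":-0.075,"y":-0.076,"z":0,"yaw":0},{"grip":0.09,"x":-0.1,"y":-0.101,"z":0,"yaw":0},{"grip":0.09,"x":-0.1243,"y":-0.1264,"z":0,"yaw":0}]' >/dev/null; done
python3 -m crank '[{"grip":0.09,"x":-0.025,"y":-0.025,"z":0,"yaw":0.07},{"grip":0.09,"x":-0.05,"y":-0.05,"z":0,"yaw":0.14},{"grip":0.09,"x":-0.075,"y":-0.076,"z":0,"yaw":0.21},{"grip":0.09,"x":-0.1,"y":-0.101,"z":0,"yaw":0.28},{"grip":0.09,"x":-0.1243,"y":-0.1264,"z":0,"yaw":0.35}]'
python3 -m crank '[{"grip":0.06,"x":0,"y":0,"z":0.02,"yaw":0.07},{"grip":0.06,"x":0,"y":0,"z":0.05,"yaw":0.14},{"grip":0.06,"x":0,"y":0,"z":0.08,"yaw":0.21},{"grip":0.06,"x":0,"y":0,"z":0.11,"yaw":0.28},{"grip":0.06,"x":0,"y":0,"z":0.12,"yaw":0.348}]'
python3 d.py 584,-220.2,35,124.6 _,_,150,_
```

```text
time_s: 1.07
ee_pos: [239.5, 398.1, 228.0]
ee_rot: [180.0, 0.0, 164.6]
force: [0.8, 0.4, 0.3]
gripper_width: 89.8
gripper_force: 0.0
time_s: 2.73
ee_pos: [584.7, -221.7, 227.9]
ee_rot: [180.0, 0.0, 144.3]
force: [0.7, 0.4, 0.5]
gripper_width: 90.0
gripper_force: 0.0
time_s: 3.15
ee_pos: [581.4, -219.1, 103.2]
ee_rot: [-179.7, -0.4, 124.4]
force: [-0.7, -0.2, 0.1]
gripper_width: 61.3
gripper_force: 0.0
t3.15 pos [ 581.4 -219.1  103.2] rot [-179.7   -0.4  124.4] F [-0.7 -0.2  0.1] w61.3 g0.0
584,-220.2,35,124.6 x -0.0023 y 0.0015 z 0.0682 yaw -0.004 rows 1.6
_,_,150,_ x 0.0000 y 0.0000 z -0.1150 yaw -0.000 rows 2.8
```

```bash

python3 -m crank '[{"grip":0.06,"x":0,"y":0,"z":0.03,"yaw":0},{"grip":0.06,"x":0,"y":0,"z":0.06,"yaw":0},{"grip":0.06,"x":0,"y":0,"z":0.073,"yaw":0},{"grip":0.06,"x":0,"y":0,"z":0.073,"yaw":0},{"grip":0.01,"x":0,"y":0,"z":0.073,"yaw":0}]' 20
python3 -m crank '[{"grip":0.01,"x":0,"y":0,"z":0,"yaw":0},{"grip":0.01,"x":0,"y":0,"z":0,"yaw":0},{"grip":0.01,"x":0,"y":0,"z":0,"yaw":0},{"grip":0.01,"x":0,"y":0,"z":0,"yaw":0},{"grip":0.01,"x":0,"y":0,"z":0,"yaw":0}]'
python3 d.py _,_,120,_ 588.7,41.8,120,124.6 _,_,_,81.2 _,_,66,_
```

```text
time_s: 3.57
ee_pos: [584.0, -219.9, 34.5]
ee_rot: [-180.0, -0.1, 124.6]
force: [-0.3, 0.2, 0.1]
gripper_width: 55.5
gripper_force: 0.0
time_s: 3.98
ee_pos: [584.4, -220.1, 35.7]
ee_rot: [180.0, 0.1, 124.6]
force: [-0.5, 0.0, 0.2]
gripper_width: 22.9
gripper_force: 0.1
t3.98 pos [ 584.4 -220.1   35.7] rot [1.800e+02 1.000e-01 1.246e+02] F [-0.5  0.   0.2] w22.9 g0.1
_,_,120,_ x 0.0000 y 0.0000 z -0.0843 yaw -0.000 rows 2.0
588.7,41.8,120,124.6 x 0.2131 y 0.1523 z -0.0000 yaw 0.000 rows 6.3
_,_,_,81.2 x 0.0000 y 0.0000 z -0.0000 yaw 0.757 rows 6.1
_,_,66,_ x 0.0000 y 0.0000 z 0.0540 yaw -0.000 rows 1.3
```

```bash

python3 -m crank '[{"grip":0.01,"x":0,"y":0,"z":0,"yaw":0},{"grip":0.01,"x":0,"y":0,"z":0,"yaw":0},{"grip":0.01,"x":0,"y":0,"z":-0.02,"yaw":0},{"grip":0.01,"x":0,"y":0,"z":-0.05,"yaw":0},{"grip":0.01,"x":0,"y":0,"z":-0.085,"yaw":0}]'
python3 -m crank '[{"grip":0.01,"x":0.015,"y":0.01,"z":0,"yaw":0},{"grip":0.01,"x":0.035,"y":0.025,"z":0,"yaw":0},{"grip":0.01,"x":0.06,"y":0.043,"z":0,"yaw":0},{"grip":0.01,"x":0.084,"y":0.06,"z":0,"yaw":0},{"grip":0.01,"x":0.1066,"y":0.0762,"z":0,"yaw":0}]'
python3 -m crank '[{"grip":0.01,"x":0.023,"y":0.016,"z":0,"yaw":0.07},{"grip":0.01,"x":0.047,"y":0.034,"z":0,"yaw":0.15},{"grip":0.01,"x":0.07,"y":0.05,"z":0,"yaw":0.23},{"grip":0.01,"x":0.093,"y":0.066,"z":0,"yaw":0.31},{"grip":0.01,"x":0.1066,"y":0.0762,"z":0,"yaw":0.38}]' >/dev/null
python3 -m crank '[{"grip":0.01,"x":0,"y":0,"z":0,"yaw":0.09},{"grip":0.01,"x":0,"y":0,"z":0.02,"yaw":0.19},{"grip":0.01,"x":0,"y":0,"z":0.04,"yaw":0.29},{"grip":0.01,"x":0,"y":0,"z":0.05,"yaw":0.377},{"grip":0.01,"x":0,"y":0,"z":0.05,"yaw":0.377}]'
python3 d.py 588.7,41.8,63,81.2
```

```text
time_s: 4.4
ee_pos: [582.4, -219.4, 118.6]
ee_rot: [-179.8, -0.3, 124.6]
force: [0.8, 0.2, -2.0]
gripper_width: 21.8
gripper_force: 20.0
time_s: 4.82
ee_pos: [585.7, -87.6, 119.6]
ee_rot: [-180.0, -0.0, 124.6]
force: [0.2, 0.1, -0.8]
gripper_width: 21.8
gripper_force: 20.0
time_s: 5.65
ee_pos: [586.2, 42.1, 67.1]
ee_rot: [-179.7, 0.1, 81.2]
force: [-0.1, -0.0, -0.3]
gripper_width: 21.9
gripper_force: 20.0
t5.65 pos [586.2  42.1  67.1] rot [-1.797e+02  1.000e-01  8.120e+01] F [-0.1 -0.  -0.3] w21.9 g20.0
588.7,41.8,63,81.2 x 0.0001 y 0.0025 z 0.0041 yaw -0.001 rows 0.1
```

```bash

python3 -m crank '[{"grip":0.01,"x":0,"y":0,"z":0,"yaw":0},{"grip":0.01,"x":0,"y":0,"z":0,"yaw":0},{"grip":0.01,"x":0,"y":0,"z":0,"yaw":0},{"grip":0.01,"x":0,"y":0,"z":0,"yaw":0},{"grip":0.01,"x":0,"y":0,"z":0,"yaw":0}]'
python3 -m crank '[{"grip":0.01,"x":0,"y":0,"z":0.004,"yaw":0},{"grip":0.01,"x":0,"y":0,"z":0.008,"yaw":0},{"grip":0.01,"x":0,"y":0,"z":0.011,"yaw":0},{"grip":0.01,"x":0,"y":0,"z":0.014,"yaw":0},{"grip":0.01,"x":0,"y":0,"z":0.014,"yaw":0}]'
python3 d.py 588.7,41.8,55,81.2
python3 - <<'E'
from h import *
save("scene","pics/s3.png",(300,190,360,240),12)
E
```

```text
time_s: 6.07
ee_pos: [588.8, 42.0, 70.7]
ee_rot: [179.9, -0.0, 81.3]
force: [-0.6, 0.1, -0.8]
gripper_width: 22.1
gripper_force: 20.0
time_s: 6.48
ee_pos: [587.8, 42.0, 55.0]
ee_rot: [-179.9, 0.0, 81.2]
force: [0.2, -0.6, -1.6]
gripper_width: 21.8
gripper_force: 20.0
t6.48 pos [587.8  42.   55. ] rot [-179.9    0.    81.2] F [ 0.2 -0.6 -1.6] w21.8 g20.0
588.7,41.8,55,81.2 x -0.0001 y 0.0009 z -0.0000 yaw 0.001 rows 0.0
```

View pics/s3.png

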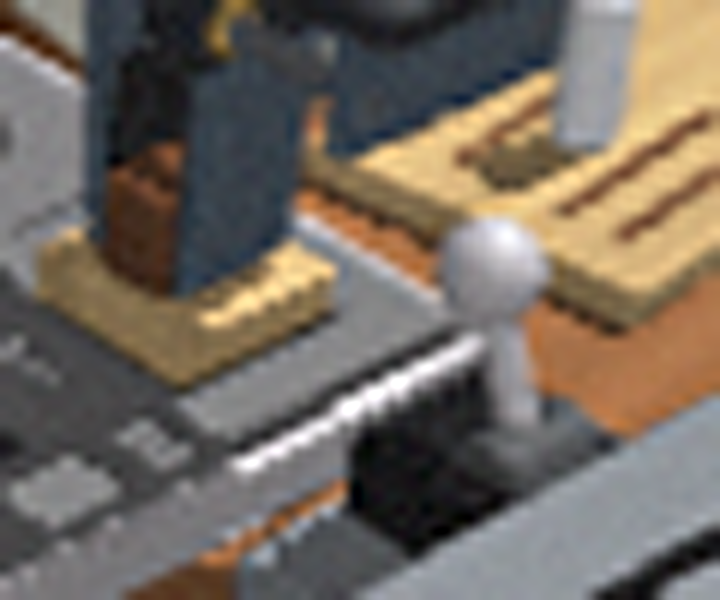

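The crop shows the square block held over its pocket, with its underside already below the tile mouth and almost no force. I'll lower it home.

```bash

python3 -m crank '[{"grip":0.01,"x":0,"y":0,"z":0.003,"yaw":0},{"grip":0.01,"x":0,"y":0,"z":0.006,"yaw":0},{"grip":0.01,"x":0,"y":0,"z":0.0085,"yaw":0},{"grip":0.01,"x":0,"y":0,"z":0.0085,"yaw":0},{"grip":0.01,"x":0,"y":0,"z":0.0085,"yaw":0}]'
python3 d.py
```

```text
time_s: 6.95
ee_pos: [588.5, 42.1, 47.6]
ee_rot: [180.0, -0.0, 81.2]
force: [-0.4, -0.6, 1.7]
gripper_width: 21.8
gripper_force: 20.0
t6.95 pos [588.5  42.1  47.6] rot [180.   -0.   81.2] F [-0.4 -0.6  1.7] w21.8 g20.0
```

```bash

python3 -m crank '[{"grip":0.05,"x":0,"y":0,"z":-0.001,"yaw":0},{"grip":0.05,"x":0,"y":0,"z":-0.001,"yaw":0},{"grip":0.05,"x":0,"y":0,"z":-0.001,"yaw":0},{"grip":0.05,"x":0,"y":0,"z":-0.03,"yaw":0},{"grip":0.06,"x":0,"y":0,"z":-0.07,"yaw":0}]' >/dev/null
python3 -m crank '[{"grip":0.06,"x":0,"y":0,"z":-0.03,"yaw":0},{"grip":0.06,"x":0,"y":0,"z":-0.06,"yaw":0},{"grip":0.06,"x":-0.03,"y":-0.02,"z":-0.09,"yaw":0},{"grip":0.06,"x":-0.07,"y":-0.04,"z":-0.1,"yaw":0},{"grip":0.06,"x":-0.1,"y":-0.05,"z":-0.1,"yaw":0}]'
cat > ref.py <<'E'
import sys,pickle; from fit import *
ims={n:avg(n) for n in("scene","top")}; np.savez("im1.npz",**ims)
S=pickle.load(open("S.pkl","rb"))
for k in sys.argv[1:]:
    m,p=S[k]; fy=0 if m in("big","small") else 1
    p,s=fit(m,p,ims,(1,1,fy,0)); print(k,np.round(p,1),round(s,2)); S[k]=(m,p)
pickle.dump(S,open("S.pkl","wb"))
E
python3 -c "
import pickle;S=pickle.load(open('S.pkl','rb'));S['square'][1][:]=[588.5,42,-8.8,12];pickle.dump(S,open('S.pkl','wb'))"
python3 ref.py small big square potA potB; python3 d.py 446.7,-212.3,150,81.2 _,_,35,_
```

```text
time_s: 7.78
ee_pos: [524.1, -49.4, 220.4]
ee_rot: [179.7, -0.0, 81.4]
force: [0.5, -0.3, 0.1]
gripper_width: 60.2
gripper_force: 0.0
small [ 446.9 -211.9    0.     0. ] 0.75
big [ 413.  -360.4    0.     0. ] 0.77
square [585.9  43.8  -7.9  12. ] 0.71
potA [484.3 179.1 -17.7   0. ] 0.87
potB [397.9 330.  -31.    0. ] 0.86
t8.18 pos [524.2 -48.2 216.9] rot [-180.    -0.    81.3] F [-0.   0.4 -0. ] w60.0 g0.0
446.7,-212.3,150,81.2 x -0.1739 y -0.0518 z 0.0669 yaw 0.002 rows 4.6
_,_,35,_ x 0.0000 y 0.0000 z 0.1150 yaw -0.000 rows 2.8
```

```bash

python3 -m crank '[{"grip":0.06,"x":-0.03,"y":-0.01,"z":0.01,"yaw":0},{"grip":0.06,"x":-0.07,"y":-0.02,"z":0.03,"yaw":0},{"grip":0.06,"x":-0.11,"y":-0.033,"z":0.05,"yaw":0},{"grip":0.06,"x":-0.15,"y":-0.045,"z":0.06,"yaw":0},{"grip":0.06,"x":-0.1739,"y":-0.0518,"z":0.067,"yaw":0}]' >/dev/null
python3 -m crank '[{"grip":0.06,"x":0,"y":0,"z":0.03,"yaw":0},{"grip":0.06,"x":0,"y":0,"z":0.06,"yaw":0},{"grip":0.06,"x":0,"y":0,"z":0.095,"yaw":0},{"grip":0.06,"x":0,"y":0,"z":0.115,"yaw":0},{"grip":0.06,"x":0,"y":0,"z":0.115,"yaw":0}]' 10
python3 -m crank '[{"grip":0.01,"x":0,"y":0,"z":0,"yaw":0},{"grip":0.01,"x":0,"y":0,"z":0,"yaw":0},{"grip":0.01,"x":0,"y":0,"z":0,"yaw":0},{"grip":0.01,"x":0,"y":0,"z":0,"yaw":0},{"grip":0.01,"x":0,"y":0,"z":0,"yaw":0}]' 10
python3 -m crank '[{"grip":0.01,"x":0,"y":0,"z":0,"yaw":0},{"grip":0.01,"x":0,"y":0,"z":0,"yaw":0},{"grip":0.05,"x":0,"y":0,"z":0,"yaw":0},{"grip":0.05,"x":0,"y":0,"z":0,"yaw":0},{"grip":0.05,"x":0,"y":0,"z":0,"yaw":0}]' 10
for i in 1 2 3; do python3 -m crank '[{"grip":0.05,"x":0,"y":0,"z":0,"yaw":0.1},{"grip":0.05,"x":0,"y":0,"z":0,"yaw":0.2},{"grip":0.05,"x":0,"y":0,"z":0,"yaw":0.31},{"grip":0.05,"x":0,"y":0,"z":0,"yaw":0.42},{"grip":0.05,"x":0,"y":0,"z":0,"yaw":0.5236}]' >/dev/null; done
python3 -m crank '[{"grip":0.01,"x":0,"y":0,"z":0,"yaw":0},{"grip":0.01,"x":0,"y":0,"z":0,"yaw":0},{"grip":0.01,"x":0,"y":0,"z":0,"yaw":0},{"grip":0.01,"x":0,"y":0,"z":0,"yaw":0},{"grip":0.01,"x":0,"y":0,"z":0,"yaw":0}]' 20
python3 -m crank '[{"grip":0.01,"x":0,"y":0,"z":0,"yaw":0},{"grip":0.01,"x":0,"y":0,"z":0,"yaw":0},{"grip":0.01,"x":0,"y":0,"z":-0.02,"yaw":0},{"grip":0.01,"x":0,"y":0,"z":-0.05,"yaw":0},{"grip":0.01,"x":0,"y":0,"z":-0.085,"yaw":0}]'
python3 d.py 446.7,-212.3,120,-8.8 487.9,57.7,120,-8.8 487.9,57.7,55,-8.8
```

```text
time_s: 9.02
ee_pos: [443.6, -211.1, 31.2]
ee_rot: [-179.5, -0.2, 81.3]
force: [-0.1, -0.0, -0.6]
gripper_width: 60.1
gripper_force: 0.0
time_s: 9.43
ee_pos: [446.9, -213.4, 36.6]
ee_rot: [179.9, 0.0, 81.2]
force: [0.4, 0.8, 0.7]
gripper_width: 29.6
gripper_force: 0.0
time_s: 9.85
ee_pos: [445.9, -213.1, 35.3]
ee_rot: [-180.0, -0.0, 81.2]
force: [-0.7, 0.5, 0.6]
gripper_width: 42.7
gripper_force: 0.0
time_s: 11.52
ee_pos: [446.0, -213.0, 35.3]
ee_rot: [-180.0, 0.0, -8.7]
force: [0.0, -0.0, -0.1]
gripper_width: 25.5
gripper_force: 20.0
time_s: 11.93
ee_pos: [444.6, -212.5, 119.8]
ee_rot: [-179.9, 0.3, -8.7]
force: [0.6, 0.2, -1.0]
gripper_width: 25.4
gripper_force: 20.0
t11.93 pos [ 444.6 -212.5  119.8] rot [-179.9    0.3   -8.7] F [ 0.6  0.2 -1. ] w25.4 g20.0
446.7,-212.3,120,-8.8 x 0.0021 y -0.0005 z -0.0002 yaw 0.001 rows 0.1
487.9,57.7,120,-8.8 x -0.0006 y -0.2731 z -0.0000 yaw -0.000 rows 6.5
487.9,57.7,55,-8.8 x 0.0000 y -0.0000 z 0.0650 yaw -0.000 rows 1.6
```

```bash

for i in 1 2; do python3 -m crank '[{"grip":0.01,"x":0,"y":-0.022,"z":0,"yaw":0},{"grip":0.01,"x":0,"y":-0.052,"z":0,"yaw":0},{"grip":0.01,"x":0,"y":-0.085,"z":0,"yaw":0},{"grip":0.01,"x":0,"y":-0.115,"z":0,"yaw":0},{"grip":0.01,"x":0.0003,"y":-0.137,"z":0,"yaw":0}]' >/dev/null; done
python3 -m crank '[{"grip":0.01,"x":0,"y":0,"z":0.02,"yaw":0},{"grip":0.01,"x":0,"y":0,"z":0.04,"yaw":0},{"grip":0.01,"x":0,"y":0,"z":0.05,"yaw":0},{"grip":0.01,"x":0,"y":0,"z":0.05,"yaw":0},{"grip":0.01,"x":0,"y":0,"z":0.05,"yaw":0}]'
python3 -m crank '[{"grip":0.01,"x":0,"y":0,"z":0,"yaw":0},{"grip":0.01,"x":0,"y":0,"z":0.005,"yaw":0},{"grip":0.01,"x":0,"y":0,"z":0.01,"yaw":0},{"grip":0.01,"x":0,"y":0,"z":0.015,"yaw":0},{"grip":0.01,"x":0,"y":0,"z":0.015,"yaw":0}]'
python3 d.py 487.9,57.7,46.5,-8.8
```

```text
time_s: 13.18
ee_pos: [488.1, 57.5, 70.1]
ee_rot: [180.0, 0.1, -8.8]
force: [-0.2, 0.3, -1.5]
gripper_width: 25.8
gripper_force: 20.0
time_s: 13.6
ee_pos: [488.4, 58.0, 56.2]
ee_rot: [-179.9, -0.0, -8.8]
force: [-2.7, 2.8, 7.9]
gripper_width: 25.4
gripper_force: 20.0
t13.60 pos [488.4  58.   56.2] rot [-179.9   -0.    -8.8] F [-2.7  2.8  7.9] w25.4 g20.0
487.9,57.7,46.5,-8.8 x -0.0004 y 0.0004 z 0.0097 yaw -0.000 rows 0.2
```

```bash

python3 -m crank '[{"grip":0.01,"x":0,"y":0,"z":-0.002,"yaw":0},{"grip":0.01,"x":-0.0014,"y":-0.001,"z":-0.002,"yaw":0},{"grip":0.01,"x":-0.0014,"y":-0.001,"z":0.001,"yaw":0},{"grip":0.01,"x":-0.0014,"y":-0.001,"z":0.004,"yaw":0},{"grip":0.01,"x":-0.0014,"y":-0.001,"z":0.004,"yaw":0}]'
python3 d.py
```

```text
time_s: 14.02
ee_pos: [486.5, 58.7, 50.6]
ee_rot: [180.0, 0.1, -8.8]
force: [0.9, 0.4, -2.0]
gripper_width: 25.2
gripper_force: 20.1
t14.02 pos [486.5  58.7  50.6] rot [ 1.8e+02  1.0e-01 -8.8e+00] F [ 0.9  0.4 -2. ] w25.2 g20.1
```

```bash

python3 -m crank '[{"grip":0.01,"x":0,"y":0,"z":0.002,"yaw":0},{"grip":0.01,"x":0,"y":0,"z":0.004,"yaw":0},{"grip":0.01,"x":0,"y":0,"z":0.0045,"yaw":0},{"grip":0.01,"x":0,"y":0,"z":0.0045,"yaw":0},{"grip":0.01,"x":0,"y":0,"z":0.0045,"yaw":0}]'
python3 -m crank '[{"grip":0.05,"x":0,"y":0,"z":-0.001,"yaw":0},{"grip":0.05,"x":0,"y":0,"z":-0.001,"yaw":0},{"grip":0.05,"x":0,"y":0,"z":-0.001,"yaw":0},{"grip":0.05,"x":0,"y":0,"z":-0.03,"yaw":0},{"grip":0.06,"x":0,"y":0,"z":-0.07,"yaw":0}]'
python3 -m crank '[{"grip":0.06,"x":0,"y":0.03,"z":-0.03,"yaw":0},{"grip":0.06,"x":0,"y":0.07,"z":-0.04,"yaw":0},{"grip":0.06,"x":0,"y":0.11,"z":-0.04,"yaw":0},{"grip":0.06,"x":0,"y":0.15,"z":-0.04,"yaw":0},{"grip":0.06,"x":0,"y":0.19,"z":-0.04,"yaw":0}]' >/dev/null
python3 ref.py big potA potB
python3 d.py 413.8,-361,120,-8.8 _,_,35,_
```

```text
time_s: 14.43
ee_pos: [486.9, 58.8, 46.8]
ee_rot: [-180.0, 0.0, -8.8]
force: [-1.1, 0.3, -0.6]
gripper_width: 25.5
gripper_force: 20.0
time_s: 14.85
ee_pos: [484.8, 58.4, 115.0]
ee_rot: [179.9, 0.4, -8.8]
force: [1.5, -0.3, 0.1]
gripper_width: 54.1
gripper_force: 0.0
big [ 413.8 -360.6    0.     0. ] 0.75
potA [484.3 179.1 -17.7   0. ] 0.87
potB [397.9 330.  -31.    0. ] 0.86
t15.67 pos [ 458.4 -127.8  156.9] rot [-180.     0.    -8.7] F [ 0.6  0.3 -0.2] w60.0 g0.0
413.8,-361,120,-8.8 x -0.0091 y 0.2373 z 0.0369 yaw 0.003 rows 5.8
_,_,35,_ x 0.0000 y -0.0000 z 0.0850 yaw -0.000 rows 2.0
```

```bash

python3 -m crank '[{"grip":0.06,"x":-0.001,"y":0.03,"z":0,"yaw":0},{"grip":0.06,"x":-0.003,"y":0.07,"z":0,"yaw":0},{"grip":0.06,"x":-0.004,"y":0.11,"z":0,"yaw":0},{"grip":0.06,"x":-0.006,"y":0.15,"z":0,"yaw":0},{"grip":0.06,"x":-0.007,"y":0.19,"z":0.01,"yaw":0}]' >/dev/null
python3 -m crank '[{"grip":0.06,"x":-0.001,"y":0.03,"z":0.01,"yaw":0},{"grip":0.06,"x":-0.0021,"y":0.0473,"z":0.04,"yaw":0},{"grip":0.06,"x":-0.0021,"y":0.0473,"z":0.08,"yaw":0},{"grip":0.06,"x":-0.0021,"y":0.0473,"z":0.112,"yaw":0},{"grip":0.06,"x":-0.0021,"y":0.0473,"z":0.112,"yaw":0}]' 10
python3 -m crank '[{"grip":0.01,"x":0,"y":0,"z":0,"yaw":0},{"grip":0.01,"x":0,"y":0,"z":0,"yaw":0},{"grip":0.01,"x":0,"y":0,"z":0,"yaw":0},{"grip":0.01,"x":0,"y":0,"z":0,"yaw":0},{"grip":0.01,"x":0,"y":0,"z":0,"yaw":0}]' 10
python3 -m crank '[{"grip":0.01,"x":0,"y":0,"z":0,"yaw":0},{"grip":0.01,"x":0,"y":0,"z":0,"yaw":0},{"grip":0.05,"x":0,"y":0,"z":0,"yaw":0},{"grip":0.05,"x":0,"y":0,"z":0,"yaw":0},{"grip":0.05,"x":0,"y":0,"z":0,"yaw":0}]' 10
for i in 1 2 3; do python3 -m crank '[{"grip":0.05,"x":0,"y":0,"z":0,"yaw":-0.1},{"grip":0.05,"x":0,"y":0,"z":0,"yaw":-0.2},{"grip":0.05,"x":0,"y":0,"z":0,"yaw":-0.31},{"grip":0.05,"x":0,"y":0,"z":0,"yaw":-0.42},{"grip":0.05,"x":0,"y":0,"z":0,"yaw":-0.5236}]' >/dev/null; done
python3 -m crank '[{"grip":0.01,"x":0,"y":0,"z":0,"yaw":0},{"grip":0.01,"x":0,"y":0,"z":0,"yaw":0},{"grip":0.01,"x":0,"y":0,"z":0,"yaw":0},{"grip":0.01,"x":0,"y":0,"z":0,"yaw":0},{"grip":0.01,"x":0,"y":0,"z":0,"yaw":0}]' 20
python3 d.py 471.6,-42.1,_,_
python3 -m crank '[{"grip":0.01,"x":0,"y":0,"z":0,"yaw":0},{"grip":0.01,"x":0,"y":0,"z":0,"yaw":0},{"grip":0.01,"x":0,"y":0,"z":-0.02,"yaw":0},{"grip":0.01,"x":0,"y":0,"z":-0.05,"yaw":0},{"grip":0.01,"x":0,"y":0,"z":-0.085,"yaw":0}]'

```

```text
time_s: 16.5
ee_pos: [413.7, -360.8, 32.9]
ee_rot: [-179.8, 0.1, -8.7]
force: [-0.6, -0.9, 0.0]
gripper_width: 60.1
gripper_force: 0.2
time_s: 16.92
ee_pos: [413.4, -361.8, 35.2]
ee_rot: [180.0, -0.0, -8.7]
force: [-0.5, 0.8, 0.5]
gripper_width: 29.5
gripper_force: 0.3
time_s: 17.33
ee_pos: [413.0, -362.3, 34.9]
ee_rot: [180.0, -0.0, -8.8]
force: [0.5, 0.5, -0.2]
gripper_width: 42.7
gripper_force: 0.0
time_s: 19.0
ee_pos: [413.1, -362.2, 34.9]
ee_rot: [180.0, -0.0, 81.2]
force: [-0.0, -0.3, -1.1]
gripper_width: 25.6
gripper_force: 20.0
t19.00 pos [ 413.1 -362.2   34.9] rot [180.   -0.   81.2] F [-0.  -0.3 -1.1] w25.6 g20.0
471.6,-42.1,_,_ x 0.3253 y 0.0087 z -0.0000 yaw -0.000 rows 7.8
time_s: 19.42
ee_pos: [411.8, -361.0, 119.0]
ee_rot: [-179.7, -0.2, 81.2]
force: [1.3, 0.2, -1.3]
gripper_width: 25.5
gripper_force: 20.0
```

```bash

for i in 1 2; do python3 -m crank '[{"grip":0.01,"x":0.025,"y":0.0005,"z":0,"yaw":0},{"grip":0.01,"x":0.06,"y":0.0015,"z":0,"yaw":0},{"grip":0.01,"x":0.1,"y":0.0025,"z":0,"yaw":0},{"grip":0.01,"x":0.138,"y":0.0035,"z":0,"yaw":0},{"grip":0.01,"x":0.1627,"y":0.0043,"z":0,"yaw":0}]' >/dev/null; done
python3 -m crank '[{"grip":0.01,"x":0,"y":0,"z":0.02,"yaw":0},{"grip":0.01,"x":0,"y":0,"z":0.04,"yaw":0},{"grip":0.01,"x":0,"y":0,"z":0.05,"yaw":0},{"grip":0.01,"x":0,"y":0,"z":0.05,"yaw":0},{"grip":0.01,"x":0,"y":0,"z":0.05,"yaw":0}]'
python3 -m crank '[{"grip":0.01,"x":0,"y":0,"z":0,"yaw":0},{"grip":0.01,"x":0,"y":0,"z":0.005,"yaw":0},{"grip":0.01,"x":0,"y":0,"z":0.01,"yaw":0},{"grip":0.01,"x":0,"y":0,"z":0.015,"yaw":0},{"grip":0.01,"x":0,"y":0,"z":0.015,"yaw":0}]'
python3 d.py 471.6,-42.1,46.5,81.2
```

```text
time_s: 20.67
ee_pos: [470.8, -41.7, 69.6]
ee_rot: [-179.9, -0.0, 81.2]
force: [0.6, -0.1, -1.3]
gripper_width: 25.7
gripper_force: 20.0
time_s: 21.08
ee_pos: [470.4, -41.9, 54.1]
ee_rot: [-179.9, -0.0, 81.2]
force: [1.2, -0.8, -2.2]
gripper_width: 25.7
gripper_force: 20.0
t21.08 pos [470.4 -41.9  54.1] rot [-179.9   -0.    81.2] F [ 1.2 -0.8 -2.2] w25.7 g20.0
471.6,-42.1,46.5,81.2 x -0.0000 y 0.0012 z 0.0076 yaw 0.000 rows 0.2
```

```bash

python3 -m crank '[{"grip":0.01,"x":0,"y":0,"z":0.003,"yaw":0},{"grip":0.01,"x":0,"y":0,"z":0.006,"yaw":0},{"grip":0.01,"x":0,"y":0,"z":0.0085,"yaw":0},{"grip":0.01,"x":0,"y":0,"z":0.0085,"yaw":0},{"grip":0.01,"x":0,"y":0,"z":0.0085,"yaw":0}]'
python3 -m crank '[{"grip":0.05,"x":0,"y":0,"z":0,"yaw":0},{"grip":0.05,"x":0,"y":0,"z":0,"yaw":0},{"grip":0.05,"x":0,"y":0,"z":-0.001,"yaw":0},{"grip":0.05,"x":0,"y":0,"z":-0.03,"yaw":0},{"grip":0.06,"x":0,"y":0,"z":-0.07,"yaw":0}]'
python3 -m crank '[{"grip":0.06,"x":-0.03,"y":0,"z":-0.03,"yaw":0},{"grip":0.06,"x":-0.07,"y":0,"z":-0.06,"yaw":0},{"grip":0.06,"x":-0.1,"y":-0.03,"z":-0.09,"yaw":0},{"grip":0.06,"x":-0.13,"y":-0.06,"z":-0.1,"yaw":0},{"grip":0.06,"x":-0.15,"y":-0.1,"z":-0.1,"yaw":0}]'
python3 ref.py potA potB
python3 - <<'E'
from h import *
z=np.load("im1.npz"); a=z["scene"][165:265,240:370,::-1]; b=z["top"][190:260,220:320,::-1]
a=cv2.resize(a.astype(np.uint8),(780,600),interpolation=cv2.INTER_CUBIC); cv2.imwrite("pics/p5.png",a)
E
```

```text
time_s: 21.5
ee_pos: [471.2, -41.9, 46.6]
ee_rot: [180.0, -0.0, 81.2]
force: [-1.5, -0.2, 2.5]
gripper_width: 25.5
gripper_force: 20.0
time_s: 21.92
ee_pos: [468.5, -41.6, 114.4]
ee_rot: [-179.5, 0.0, 81.2]
force: [1.8, 0.6, 0.2]
gripper_width: 54.0
gripper_force: 0.0
time_s: 22.33
ee_pos: [369.3, -169.4, 217.0]
ee_rot: [179.6, 0.1, 81.3]
force: [0.5, -2.4, 0.3]
gripper_width: 59.8
gripper_force: 0.0
potA [484.3 179.1 -17.7   0. ] 0.87
potB [398.  330.  -30.9   0. ] 0.86
```

View pics/p5.png

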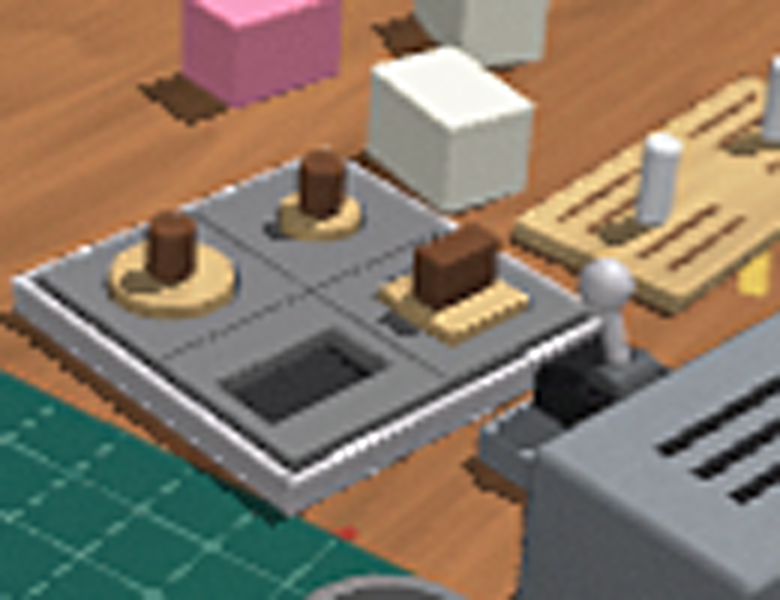

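The crop shows all three blocks seated: big round at (172,280), small at (320,215) and square at (455,300). On to pot A, gripping lightly near its closed end.

```bash
python3 d.py 528.2,165.5,217,81.2 _,_,150,162.3 _,_,50,_
```

```text
t22.73 pos [ 368.7 -166.4  213.9] rot [-180.    -0.    81.3] F [-0.4  0.9 -0.4] w59.8 g0.0
528.2,165.5,217,81.2 x 0.3522 y 0.1075 z -0.0031 yaw 0.002 rows 8.8
_,_,150,162.3 x 0.0000 y 0.0000 z 0.0670 yaw -1.415 rows 11.3
_,_,50,_ x 0.0000 y 0.0000 z 0.1000 yaw -0.000 rows 2.4
```

```bash

for i in 1 2; do python3 -m crank '[{"grip":0.09,"x":0.03,"y":0.009,"z":0,"yaw":0},{"grip":0.09,"x":0.068,"y":0.021,"z":0,"yaw":0},{"grip":0.09,"x":0.106,"y":0.032,"z":0,"yaw":0},{"grip":0.09,"x":0.144,"y":0.044,"z":0,"yaw":0},{"grip":0.09,"x":0.1761,"y":0.0537,"z":0,"yaw":0}]' >/dev/null; done
for i in 1 2 3; do python3 -m crank '[{"grip":0.09,"x":0,"y":0,"z":0,"yaw":-0.09},{"grip":0.09,"x":0,"y":0,"z":0,"yaw":-0.19},{"grip":0.09,"x":0,"y":0,"z":0.01,"yaw":-0.28},{"grip":0.09,"x":0,"y":0,"z":0.02,"yaw":-0.38},{"grip":0.09,"x":0,"y":0,"z":0.022,"yaw":-0.4717}]' >/dev/null; done
python3 -m crank '[{"grip":0.09,"x":0,"y":0,"z":0,"yaw":0},{"grip":0.09,"x":0,"y":0,"z":0,"yaw":0},{"grip":0.09,"x":0,"y":0,"z":0,"yaw":0},{"grip":0.09,"x":0,"y":0,"z":0,"yaw":0},{"grip":0.09,"x":0,"y":0,"z":0,"yaw":0}]'
python3 d.py 528.2,165.5,50,162.3
```

```text
time_s: 25.23
ee_pos: [527.9, 165.1, 148.6]
ee_rot: [180.0, 0.0, 162.3]
force: [-0.0, 0.2, 0.5]
gripper_width: 89.9
gripper_force: 0.0
t25.23 pos [527.9 165.1 148.6] rot [180.    0.  162.3] F [-0.   0.2  0.5] w89.9 g0.0
528.2,165.5,50,162.3 x -0.0001 y 0.0005 z 0.0986 yaw -0.000 rows 2.4
```

```bash

python3 -m crank '[{"grip":0.09,"x":0,"y":0,"z":0.03,"yaw":0},{"grip":0.09,"x":0,"y":0,"z":0.06,"yaw":0},{"grip":0.09,"x":0,"y":0,"z":0.085,"yaw":0},{"grip":0.09,"x":0,"y":0,"z":0.0985,"yaw":0},{"grip":0.04,"x":0,"y":0,"z":0.0985,"yaw":0}]' 3
for i in 1 2; do python3 -m crank '[{"grip":0.04,"x":0,"y":0,"z":0,"yaw":0},{"grip":0.04,"x":0,"y":0,"z":0,"yaw":0},{"grip":0.04,"x":0,"y":0,"z":0,"yaw":0},{"grip":0.04,"x":0,"y":0,"z":0,"yaw":0},{"grip":0.04,"x":0,"y":0,"z":0,"yaw":0}]'; done
python3 -m crank '[{"grip":0.04,"x":0,"y":0,"z":-0.01,"yaw":0},{"grip":0.04,"x":0,"y":0,"z":-0.02,"yaw":0},{"grip":0.04,"x":0,"y":0,"z":-0.035,"yaw":0},{"grip":0.04,"x":0,"y":0,"z":-0.05,"yaw":0},{"grip":0.04,"x":0,"y":0,"z":-0.065,"yaw":0}]'
python3 - <<'E'
from h import *
save("scene","pics/p6.png",(270,130,370,205),7)
E
```

```text
time_s: 25.65
ee_pos: [525.6, 164.2, 47.0]
ee_rot: [-179.8, -0.3, 162.3]
force: [0.0, -0.4, 0.1]
gripper_width: 85.9
gripper_force: 0.0
time_s: 26.07
ee_pos: [528.5, 165.0, 51.1]
ee_rot: [179.9, 0.1, 162.3]
force: [-0.4, -0.5, 3.2]
gripper_width: 55.7
gripper_force: 3.0
time_s: 26.48
ee_pos: [528.3, 165.1, 50.2]
ee_rot: [179.9, 0.1, 162.3]
force: [1.3, -0.0, 3.0]
gripper_width: 55.7
gripper_force: 3.0
time_s: 26.9
ee_pos: [527.2, 164.7, 115.8]
ee_rot: [-180.0, -0.1, 162.3]
force: [0.9, 0.0, -1.9]
gripper_width: 56.0
gripper_force: 3.0
```

View pics/p6.png

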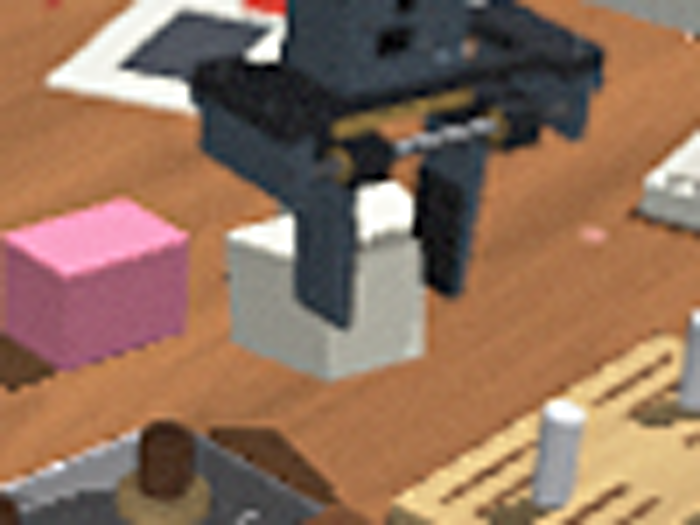

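The crop shows pot A lifted level in the grip, at about (325,300), and not swung down. I'll turn it mouth-down by pushing its lower mouth edge against peg 1. First I carry it there.

```bash

python3 -m crank '[{"grip":0.04,"x":0,"y":0,"z":-0.01,"yaw":0},{"grip":0.04,"x":0,"y":0,"z":-0.02,"yaw":0},{"grip":0.04,"x":0,"y":0,"z":-0.03,"yaw":0},{"grip":0.04,"x":0,"y":0,"z":-0.035,"yaw":0},{"grip":0.04,"x":0,"y":0,"z":-0.04,"yaw":0}]' 10
for i in 1 2 3; do python3 -m crank '[{"grip":0.04,"x":0,"y":0,"z":0,"yaw":0.08},{"grip":0.04,"x":0,"y":0,"z":0,"yaw":0.17},{"grip":0.04,"x":0,"y":0,"z":0,"yaw":0.26},{"grip":0.04,"x":0,"y":0,"z":0,"yaw":0.35},{"grip":0.04,"x":0,"y":0,"z":0,"yaw":0.43}]' >/dev/null; done
python3 -m crank '[{"grip":0.04,"x":0,"y":0,"z":0,"yaw":0},{"grip":0.04,"x":0,"y":0,"z":0,"yaw":0},{"grip":0.04,"x":0,"y":0,"z":0,"yaw":0},{"grip":0.04,"x":0,"y":0,"z":0,"yaw":0},{"grip":0.04,"x":0,"y":0,"z":0,"yaw":0}]'
python3 d.py 612.7,219,155,88.3 _,_,100,_
python3 - <<'E'
from h import *
save("scene","pics/p7.png",(270,120,390,210),6)
E
```

```text
time_s: 27.37
ee_pos: [527.7, 164.8, 155.5]
ee_rot: [180.0, 0.0, 162.3]
force: [-0.8, 0.3, -1.2]
gripper_width: 55.5
gripper_force: 10.0
time_s: 29.03
ee_pos: [527.7, 164.8, 154.8]
ee_rot: [-180.0, -0.0, 88.4]
force: [1.2, 0.3, -0.8]
gripper_width: 55.9
gripper_force: 10.0
t29.03 pos [527.7 164.8 154.8] rot [-180.    -0.    88.4] F [ 1.2  0.3 -0.8] w55.9 g10.0
612.7,219,155,88.3 x 0.0565 y 0.0835 z -0.0002 yaw 0.003 rows 2.4
_,_,100,_ x 0.0000 y 0.0000 z 0.0550 yaw -0.000 rows 1.3
```

View pics/p7.png

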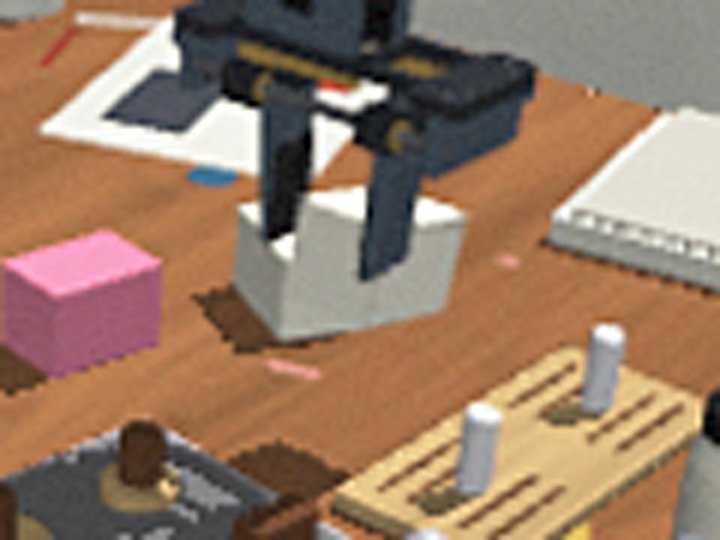

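The bottom edge running (285,335) to (450,300) is shallower than the board's edges, so the pot is already hanging roughly 30° mouth-down. Next I position it ahead of peg 1 and push.

```bash

python3 -m crank '[{"grip":0.04,"x":0.01,"y":0.015,"z":-0.005,"yaw":0},{"grip":0.04,"x":0.025,"y":0.037,"z":-0.01,"yaw":0},{"grip":0.04,"x":0.042,"y":0.062,"z":-0.01,"yaw":0},{"grip":0.04,"x":0.0565,"y":0.0835,"z":-0.005,"yaw":0},{"grip":0.04,"x":0.0565,"y":0.0835,"z":0.005,"yaw":0}]' 3
python3 -m crank '[{"grip":0.04,"x":0,"y":0,"z":0.01,"yaw":0},{"grip":0.04,"x":0,"y":0,"z":0.02,"yaw":0},{"grip":0.04,"x":0,"y":0,"z":0.023,"yaw":0},{"grip":0.04,"x":0.005,"y":0,"z":0.023,"yaw":0},{"grip":0.04,"x":0.01,"y":0,"z":0.023,"yaw":0}]'
python3 -m crank '[{"grip":0.04,"x":0.008,"y":0,"z":0,"yaw":0},{"grip":0.04,"x":0.016,"y":0,"z":0,"yaw":0},{"grip":0.04,"x":0.024,"y":0,"z":0,"yaw":0},{"grip":0.04,"x":0.032,"y":0,"z":0,"yaw":0},{"grip":0.04,"x":0.04,"y":0,"z":0,"yaw":0}]'
python3 -m crank '[{"grip":0.04,"x":0.008,"y":0,"z":0,"yaw":0},{"grip":0.04,"x":0.016,"y":0,"z":0,"yaw":0},{"grip":0.04,"x":0.024,"y":0,"z":0,"yaw":0},{"grip":0.04,"x":0.03,"y":0,"z":0,"yaw":0},{"grip":0.04,"x":0.03,"y":0,"z":0,"yaw":0}]'
python3 d.py
python3 - <<'E'
from h import *
save("scene","pics/p8.png",(310,110,410,190),7)
E
```

```text
time_s: 29.5
ee_pos: [617.6, 221.8, 150.7]
ee_rot: [179.6, -0.2, 88.5]
force: [0.8, -0.1, -1.5]
gripper_width: 56.2
gripper_force: 3.0
time_s: 29.92
ee_pos: [612.6, 228.8, 127.0]
ee_rot: [-180.0, -0.0, 88.4]
force: [0.5, 0.5, -0.8]
gripper_width: 55.9
gripper_force: 3.0
time_s: 30.33
ee_pos: [614.2, 270.1, 127.1]
ee_rot: [180.0, -0.0, 88.4]
force: [-0.2, -0.2, -0.9]
gripper_width: 55.8
gripper_force: 3.0
time_s: 30.75
ee_pos: [614.9, 300.4, 126.7]
ee_rot: [180.0, -0.0, 88.5]
force: [-0.4, -0.4, -1.0]
gripper_width: 55.8
gripper_force: 3.0
t30.75 pos [614.9 300.4 126.7] rot [180.   -0.   88.5] F [-0.4 -0.4 -1. ] w55.8 g3.0
```

View pics/p8.png

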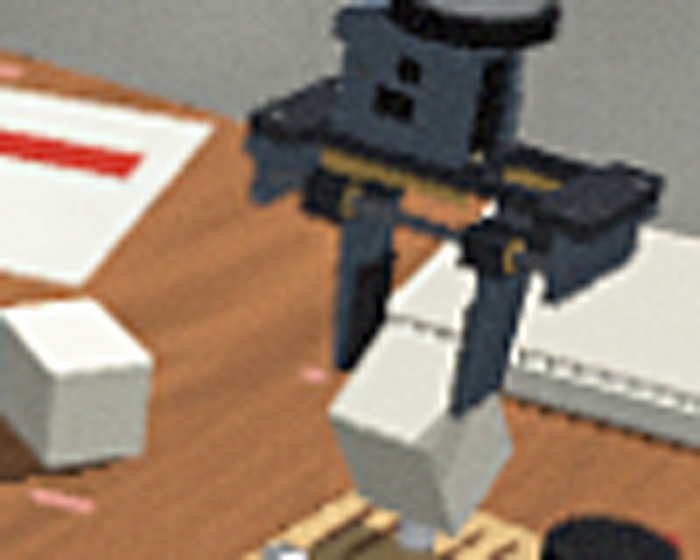

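The pot has pivoted by about 50° with its mouth over the peg: the bright closed end is at (390,380) and the peg foot at (415,535). I'll keep pushing past the peg, then come back to centre.

```bash

python3 -m crank '[{"grip":0.04,"x":0.008,"y":0,"z":0,"yaw":0},{"grip":0.04,"x":0.016,"y":0,"z":0,"yaw":0},{"grip":0.04,"x":0.024,"y":0,"z":0,"yaw":0},{"grip":0.04,"x":0.03,"y":0,"z":0,"yaw":0},{"grip":0.04,"x":0.036,"y":0,"z":0,"yaw":0}]'
python3 -m crank '[{"grip":0.04,"x":0.006,"y":0,"z":0,"yaw":0},{"grip":0.04,"x":0.012,"y":0,"z":0,"yaw":0},{"grip":0.04,"x":0.018,"y":0,"z":0,"yaw":0},{"grip":0.04,"x":0.018,"y":0,"z":0,"yaw":0},{"grip":0.04,"x":0.018,"y":0,"z":0,"yaw":0}]'
python3 - <<'E'
from h import *
a=save("scene","pics/p9.png",(330,110,410,190),7); b=save("top","pics/x.png",(210,150,310,250),1)
a=cv2.resize(a,(400,400),interpolation=2); b=cv2.resize(b,(400,400),interpolation=2); cv2.imwrite("pics/p9.png",np.hstack([a,b]))
E
```

```text
time_s: 31.22
ee_pos: [615.9, 335.7, 126.8]
ee_rot: [-180.0, 0.0, 88.4]
force: [-0.4, -1.1, -0.9]
gripper_width: 55.8
gripper_force: 3.0
time_s: 31.63
ee_pos: [616.5, 353.5, 126.9]
ee_rot: [180.0, -0.0, 88.4]
force: [-0.1, 0.0, -1.2]
gripper_width: 56.1
gripper_force: 3.0
```

View pics/p9.png

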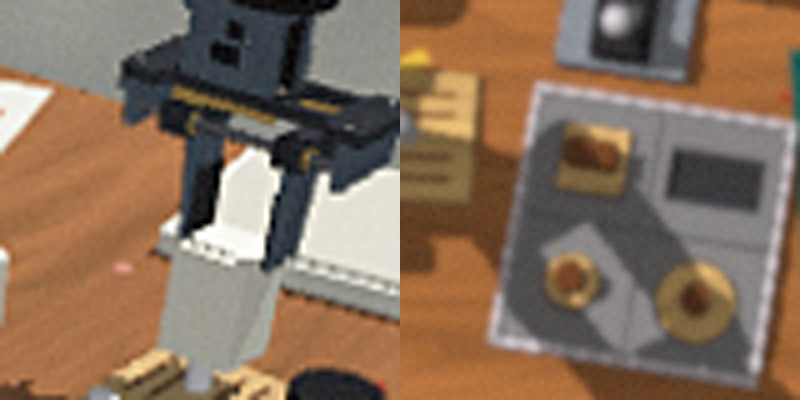

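The pot is now almost upright and mouth-down over the peg, whose foot shows below the rim. I'll centre it, lower it and read the force.

```bash

python3 -m crank '[{"grip":0.04,"x":-0.006,"y":0,"z":0,"yaw":0},{"grip":0.04,"x":-0.012,"y":0,"z":0.006,"yaw":0},{"grip":0.04,"x":-0.0165,"y":0,"z":0.015,"yaw":0},{"grip":0.04,"x":-0.0165,"y":0,"z":0.023,"yaw":0},{"grip":0.04,"x":-0.0165,"y":0,"z":0.028,"yaw":0}]'
python3 -m crank '[{"grip":0.04,"x":0,"y":0,"z":0.003,"yaw":0},{"grip":0.04,"x":0,"y":0,"z":0.005,"yaw":0},{"grip":0.04,"x":0,"y":0,"z":0.007,"yaw":0},{"grip":0.04,"x":0,"y":0,"z":0.009,"yaw":0},{"grip":0.04,"x":0,"y":0,"z":0.009,"yaw":0}]'
python3 -m crank '[{"grip":0.04,"x":0,"y":0,"z":0.001,"yaw":0},{"grip":0.04,"x":0,"y":0,"z":0.002,"yaw":0},{"grip":0.04,"x":0,"y":0,"z":0.003,"yaw":0},{"grip":0.04,"x":0,"y":0,"z":0.004,"yaw":0},{"grip":0.04,"x":0,"y":0,"z":0.004,"yaw":0}]'
python3 d.py
```

```text
time_s: 32.15
ee_pos: [615.7, 335.2, 97.5]
ee_rot: [-179.9, 0.1, 88.4]
force: [-1.1, -0.9, 4.4]
gripper_width: 55.8
gripper_force: 3.0
time_s: 32.57
ee_pos: [615.8, 336.6, 89.7]
ee_rot: [-180.0, -0.0, 88.4]
force: [-0.9, -0.1, 1.3]
gripper_width: 55.8
gripper_force: 3.0
time_s: 32.98
ee_pos: [615.9, 336.7, 85.7]
ee_rot: [-180.0, -0.0, 88.4]
force: [-2.4, 0.3, 2.4]
gripper_width: 56.0
gripper_force: 3.0
t32.98 pos [615.9 336.7  85.7] rot [-180.    -0.    88.4] F [-2.4  0.3  2.4] w56.0 g3.0
```

```bash

python3 -m crank '[{"grip":0.06,"x":0,"y":0,"z":0,"yaw":0},{"grip":0.07,"x":0,"y":0,"z":0,"yaw":0},{"grip":0.08,"x":0,"y":0,"z":0,"yaw":0},{"grip":0.08,"x":0,"y":0,"z":0,"yaw":0},{"grip":0.08,"x":0,"y":0,"z":0,"yaw":0}]' >/dev/null
python3 -m crank '[{"grip":0.09,"x":0,"y":0,"z":-0.01,"yaw":0},{"grip":0.09,"x":0,"y":0,"z":-0.03,"yaw":0},{"grip":0.09,"x":0,"y":0,"z":-0.06,"yaw":0},{"grip":0.09,"x":0,"y":0,"z":-0.09,"yaw":0},{"grip":0.09,"x":0,"y":0,"z":-0.12,"yaw":0}]' >/dev/null
python3 -m crank '[{"grip":0.09,"x":-0.03,"y":-0.02,"z":0,"yaw":0},{"grip":0.09,"x":-0.06,"y":-0.04,"z":0,"yaw":0},{"grip":0.09,"x":-0.09,"y":-0.06,"z":0,"yaw":0},{"grip":0.09,"x":-0.12,"y":-0.085,"z":0,"yaw":0},{"grip":0.09,"x":-0.15,"y":-0.11,"z":0,"yaw":0}]'
python3 ref.py potB
python3 - <<'E'
from h import *
z=np.load("im1.npz"); a=z["scene"][110:210,280:400,::-1]
b=z["top"][140:240,150:270,::-1]
cv2.imwrite("pics/p10.png",np.hstack([cv2.resize(i.astype(np.uint8),(400,333),interpolation=2) for i in(a,b)]))
E
python3 d.py
```

```text
time_s: 34.23
ee_pos: [500.9, 188.3, 206.6]
ee_rot: [179.9, -0.0, 88.4]
force: [-0.0, -0.5, 0.3]
gripper_width: 90.1
gripper_force: 0.0
potB [398.9 329.8 -30.2   0. ] 0.62
t34.63 pos [503.  190.5 206.1] rot [179.9  -0.   88.4] F [-0.3  0.3  0.3] w90.0 g0.0
```

View pics/p10.png

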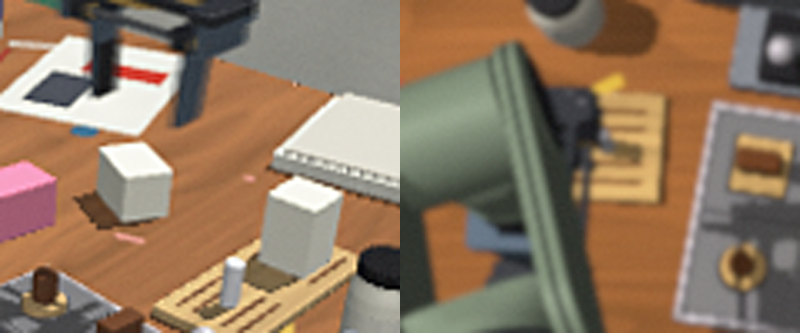

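Pot A stands upright on peg 1, at (300,230) in the left half. Now I do the same with pot B for peg 2.

```bash
python3 d.py 437.4,306.5,180,88.4 _,_,150,149 _,_,50,_ _,_,175,_ 608.6,88,175,149 _,_,_,88.3 _,_,111,_
```

```text
t34.63 pos [503.  190.5 206.1] rot [179.9  -0.   88.4] F [-0.3  0.3  0.3] w90.0 g0.0
437.4,306.5,180,88.4 x 0.1142 y -0.0687 z 0.0261 yaw 0.001 rows 3.3
_,_,150,149 x 0.0000 y 0.0000 z 0.0300 yaw -1.058 rows 8.5
_,_,50,_ x 0.0000 y 0.0000 z 0.1000 yaw -0.000 rows 2.4
_,_,175,_ x 0.0000 y 0.0000 z -0.1250 yaw -0.000 rows 3.0
608.6,88,175,149 x -0.2593 y -0.0991 z -0.0000 yaw -0.000 rows 6.7
_,_,_,88.3 x 0.0000 y 0.0000 z -0.0000 yaw 1.059 rows 8.5
_,_,111,_ x 0.0000 y 0.0000 z 0.0640 yaw -0.000 rows 1.5
```

```bash

python3 -m crank '[{"grip":0.09,"x":0.025,"y":-0.015,"z":0.005,"yaw":0},{"grip":0.09,"x":0.055,"y":-0.033,"z":0.012,"yaw":0},{"grip":0.09,"x":0.085,"y":-0.051,"z":0.02,"yaw":0},{"grip":0.09,"x":0.1142,"y":-0.0687,"z":0.026,"yaw":0},{"grip":0.09,"x":0.1142,"y":-0.0687,"z":0.026,"yaw":0}]' >/dev/null
for i in 1 2 3; do python3 -m crank '[{"grip":0.09,"x":0,"y":0,"z":0,"yaw":-0.07},{"grip":0.09,"x":0,"y":0,"z":0,"yaw":-0.14},{"grip":0.09,"x":0,"y":0,"z":0.005,"yaw":-0.21},{"grip":0.09,"x":0,"y":0,"z":0.01,"yaw":-0.29},{"grip":0.09,"x":0,"y":0,"z":0.01,"yaw":-0.3527}]' >/dev/null; done
python3 -m crank '[{"grip":0.09,"x":0,"y":0,"z":0,"yaw":0},{"grip":0.09,"x":0,"y":0,"z":0,"yaw":0},{"grip":0.09,"x":0,"y":0,"z":0,"yaw":0},{"grip":0.09,"x":0,"y":0,"z":0,"yaw":0},{"grip":0.09,"x":0,"y":0,"z":0,"yaw":0}]'
python3 - <<'E'
from fit import *; import pickle
im={"scene":avg("scene")}; S=pickle.load(open("S.pkl","rb"))
print(fit("pot",(398,330,-31,0),im,(1,1,1,0),("scene",)))
E
python3 d.py 437.4,306.5,50,149
```

```text
time_s: 36.72
ee_pos: [436.6, 305.7, 150.0]
ee_rot: [180.0, 0.0, 149.0]
force: [-0.2, -0.1, -0.2]
gripper_width: 90.1
gripper_force: 0.0
(array([398.57194894, 327.02559765, -32.53227162,   0.        ]), np.float64(0.8756295442581177))
t36.92 pos [436.4 305.7 150. ] rot [180.   0. 149.] F [-1.   0.1  0.5] w90.1 g0.0
437.4,306.5,50,149 x -0.0004 y 0.0012 z 0.1000 yaw 0.000 rows 2.4
```

```bash

python3 -m crank '[{"grip":0.09,"x":0,"y":0.0005,"z":0.03,"yaw":0},{"grip":0.09,"x":0,"y":0.0005,"z":0.06,"yaw":0},{"grip":0.09,"x":0,"y":0.0005,"z":0.085,"yaw":0},{"grip":0.09,"x":0,"y":0.0005,"z":0.1,"yaw":0},{"grip":0.04,"x":0,"y":0.0005,"z":0.1,"yaw":0}]' 3
for i in 1 2; do python3 -m crank '[{"grip":0.04,"x":0,"y":0,"z":0,"yaw":0},{"grip":0.04,"x":0,"y":0,"z":0,"yaw":0},{"grip":0.04,"x":0,"y":0,"z":0,"yaw":0},{"grip":0.04,"x":0,"y":0,"z":0,"yaw":0},{"grip":0.04,"x":0,"y":0,"z":0,"yaw":0}]'; done
python3 -m crank '[{"grip":0.04,"x":0,"y":0,"z":-0.01,"yaw":0},{"grip":0.04,"x":0,"y":0,"z":-0.02,"yaw":0},{"grip":0.04,"x":0,"y":0,"z":-0.035,"yaw":0},{"grip":0.04,"x":0,"y":0,"z":-0.05,"yaw":0},{"grip":0.04,"x":0,"y":0,"z":-0.065,"yaw":0}]'
python3 -m crank '[{"grip":0.04,"x":0,"y":0,"z":-0.015,"yaw":0},{"grip":0.04,"x":0,"y":0,"z":-0.03,"yaw":0},{"grip":0.04,"x":0,"y":0,"z":-0.045,"yaw":0},{"grip":0.04,"x":0,"y":0,"z":-0.055,"yaw":0},{"grip":0.04,"x":0,"y":0,"z":-0.06,"yaw":0}]' 10
python3 d.py
```

```text
time_s: 37.33
ee_pos: [434.6, 304.6, 46.8]
ee_rot: [-179.6, -0.2, 149.0]
force: [0.7, 0.2, -0.7]
gripper_width: 86.1
gripper_force: 0.0
time_s: 37.75
ee_pos: [437.3, 306.5, 51.0]
ee_rot: [179.9, 0.1, 149.0]
force: [-0.8, -0.8, 3.1]
gripper_width: 55.7
gripper_force: 3.0
time_s: 38.17
ee_pos: [437.3, 306.5, 50.3]
ee_rot: [179.9, 0.0, 149.0]
force: [1.0, 0.3, 4.0]
gripper_width: 55.9
gripper_force: 3.0
time_s: 38.58
ee_pos: [436.1, 305.7, 115.8]
ee_rot: [-179.9, -0.0, 149.0]
force: [0.2, -0.6, -1.3]
gripper_width: 55.6
gripper_force: 3.0
time_s: 39.0
ee_pos: [436.9, 306.2, 176.6]
ee_rot: [179.9, 0.1, 149.0]
force: [0.9, 0.5, -1.4]
gripper_width: 55.7
gripper_force: 10.0
t39.00 pos [436.9 306.2 176.6] rot [1.799e+02 1.000e-01 1.490e+02] F [ 0.9  0.5 -1.4] w55.7 g10.0
```

Behaviour matches pot A. Next is the carry to peg 2: two travel calls, then the turn.

```bash

for i in 1 2; do python3 -m crank '[{"grip":0.04,"x":-0.02,"y":-0.008,"z":0,"yaw":0},{"grip":0.04,"x":-0.048,"y":-0.019,"z":0,"yaw":0},{"grip":0.04,"x":-0.08,"y":-0.031,"z":0,"yaw":0},{"grip":0.04,"x":-0.108,"y":-0.042,"z":0,"yaw":0},{"grip":0.04,"x":-0.1296,"y":-0.0496,"z":0,"yaw":0}]' >/dev/null; done
for i in 1 2 3; do python3 -m crank '[{"grip":0.04,"x":0,"y":0,"z":0,"yaw":0.06},{"grip":0.04,"x":0,"y":0,"z":0,"yaw":0.13},{"grip":0.04,"x":0,"y":0,"z":0,"yaw":0.21},{"grip":0.04,"x":0,"y":0,"z":0,"yaw":0.29},{"grip":0.04,"x":0,"y":0,"z":0,"yaw":0.353}]' >/dev/null; done
python3 -m crank '[{"grip":0.04,"x":0,"y":0,"z":0.015,"yaw":0},{"grip":0.04,"x":0,"y":0,"z":0.035,"yaw":0},{"grip":0.04,"x":0,"y":0,"z":0.055,"yaw":0},{"grip":0.04,"x":0,"y":0,"z":0.064,"yaw":0},{"grip":0.04,"x":0,"y":0,"z":0.064,"yaw":0}]' 3
python3 -m crank '[{"grip":0.04,"x":0,"y":0,"z":0,"yaw":0},{"grip":0.04,"x":0,"y":0,"z":0,"yaw":0},{"grip":0.04,"x":0,"y":0,"z":0,"yaw":0},{"grip":0.04,"x":0,"y":0,"z":0,"yaw":0},{"grip":0.04,"x":0,"y":0,"z":0,"yaw":0}]'
python3 d.py 609.9,120,111,88.3
python3 - <<'E'
from fit import *
# estimate pot tilt: pot rotated about the pad axis by th (mouth down), scene outlines
im=avg("scene",4); G=gr(im,1.0); s=state(); e=s["ee_pos"]; yw=s["ee_rot"][2]
B=box(80,56,-28,28)  # x towards mouth, centre origin
for th in range(0,100,10):
    a=np.radians(th); Rt=np.array([[np.cos(a),0,np.sin(a)],[0,1,0],[-np.sin(a),0,np.cos(a)]])
    best=0
    for dx in range(-6,7,2):
        for dz in range(-6,7,2):
            Q=np.array([11+dx,0,-3+dz]); P=(B+[35,0,-19])@Rt.T+Q
            q=proj("scene",P@rz(yw).T+e); h=dens(cv2.convexHull(q.astype(np.float32))[:,0])
            best=max(best,map_coordinates(G,h[:,::-1].T,order=1).mean())
    print(th,round(best,3),end="; ")
E
```

```text
time_s: 41.5
ee_pos: [605.7, 87.3, 108.0]
ee_rot: [-179.6, 0.1, 88.4]
force: [-0.9, 1.0, -0.7]
gripper_width: 55.7
gripper_force: 3.0
time_s: 41.92
ee_pos: [608.3, 87.6, 111.7]
ee_rot: [179.9, -0.0, 88.3]
force: [-0.5, -0.3, -1.2]
gripper_width: 56.1
gripper_force: 3.0
t41.92 pos [608.3  87.6 111.7] rot [179.9  -0.   88.3] F [-0.5 -0.3 -1.2] w56.1 g3.0
609.9,120,111,88.3 x 0.0324 y 0.0007 z 0.0007 yaw 0.001 rows 0.8
0 0.755; 10 0.792; 20 0.776; 30 0.733; 40 0.724; 50 0.71; 60 0.673; 70 0.696; 80 0.66; 90 0.657;
```

Outline matching puts the tilt at about 12°, so the peg will catch the lower edge. I'll push forward and then raise.

```bash

python3 -m crank '[{"grip":0.04,"x":0.01,"y":0.0002,"z":0,"yaw":0},{"grip":0.04,"x":0.02,"y":0.0004,"z":0,"yaw":0},{"grip":0.04,"x":0.03,"y":0.0004,"z":0,"yaw":0},{"grip":0.04,"x":0.04,"y":0.0004,"z":0,"yaw":0},{"grip":0.04,"x":0.05,"y":0.0004,"z":0,"yaw":0}]'
python3 -m crank '[{"grip":0.04,"x":0.008,"y":0,"z":-0.003,"yaw":0},{"grip":0.04,"x":0.016,"y":0,"z":-0.006,"yaw":0},{"grip":0.04,"x":0.024,"y":0,"z":-0.01,"yaw":0},{"grip":0.04,"x":0.032,"y":0,"z":-0.014,"yaw":0},{"grip":0.04,"x":0.04,"y":0,"z":-0.016,"yaw":0}]'
python3 -m crank '[{"grip":0.04,"x":0.008,"y":0,"z":0,"yaw":0},{"grip":0.04,"x":0.016,"y":0,"z":0,"yaw":0},{"grip":0.04,"x":0.024,"y":0,"z":0,"yaw":0},{"grip":0.04,"x":0.028,"y":0,"z":0,"yaw":0},{"grip":0.04,"x":0.03,"y":0,"z":0,"yaw":0}]'
python3 -m crank '[{"grip":0.04,"x":0.004,"y":0,"z":0,"yaw":0},{"grip":0.04,"x":0.008,"y":0,"z":0,"yaw":0},{"grip":0.04,"x":0.012,"y":0,"z":0,"yaw":0},{"grip":0.04,"x":0.016,"y":0,"z":0,"yaw":0},{"grip":0.04,"x":0.016,"y":0,"z":0,"yaw":0}]'
python3 d.py
cat > tilt.py <<'E'
from fit import *
im=avg("scene",4); G=gr(im,1.0); s=state(); e=s["ee_pos"]; yw=s["ee_rot"][2]
B=box(80,56,-28,28)
for th in range(0,120,10):
    a=np.radians(th); Rt=np.array([[np.cos(a),0,np.sin(a)],[0,1,0],[-np.sin(a),0,np.cos(a)]]); best=0
    for dx in range(-8,9,2):
        for dz in range(-8,9,2):
            P=(B+[35,0,-19])@Rt.T+[11+dx,0,-3+dz]
            q=proj("scene",P@rz(yw).T+e); h=dens(cv2.convexHull(q.astype(np.float32))[:,0])
            best=max(best,map_coordinates(G,h[:,::-1].T,order=1).mean())
    print(th,round(best,3),end="; ")
E
python3 tilt.py
```

```text
time_s: 42.53
ee_pos: [609.7, 139.1, 110.8]
ee_rot: [-180.0, -0.0, 88.4]
force: [0.1, -0.3, 0.5]
gripper_width: 56.3
gripper_force: 3.0
time_s: 42.95
ee_pos: [611.2, 178.4, 127.8]
ee_rot: [179.9, -0.0, 88.4]
force: [0.0, -0.2, -1.5]
gripper_width: 55.6
gripper_force: 3.0
time_s: 43.37
ee_pos: [611.5, 208.3, 126.5]
ee_rot: [-180.0, 0.0, 88.4]
force: [0.9, -0.1, -1.5]
gripper_width: 55.5
gripper_force: 3.0
time_s: 43.78
ee_pos: [612.1, 224.2, 126.8]
ee_rot: [-180.0, -0.0, 88.4]
force: [0.0, -0.1, -1.5]
gripper_width: 56.3
gripper_force: 3.0
t43.78 pos [612.1 224.2 126.8] rot [-180.    -0.    88.4] F [ 0.  -0.1 -1.5] w56.3 g3.0
0 0.633; 10 0.617; 20 0.581; 30 0.565; 40 0.49; 50 0.489; 60 0.513; 70 0.596; 80 0.714; 90 0.734; 100 0.684; 110 0.595;
```

The tilt estimate peaks at 80–90°, so the pot is upright. Centre and lower as before.

```bash

python3 -m crank '[{"grip":0.04,"x":-0.006,"y":0,"z":0,"yaw":0},{"grip":0.04,"x":-0.012,"y":0,"z":0.006,"yaw":0},{"grip":0.04,"x":-0.0165,"y":0,"z":0.015,"yaw":0},{"grip":0.04,"x":-0.0165,"y":0,"z":0.023,"yaw":0},{"grip":0.04,"x":-0.0165,"y":0,"z":0.028,"yaw":0}]'
python3 -m crank '[{"grip":0.04,"x":0,"y":0,"z":0.003,"yaw":0},{"grip":0.04,"x":0,"y":0,"z":0.005,"yaw":0},{"grip":0.04,"x":0,"y":0,"z":0.007,"yaw":0},{"grip":0.04,"x":0,"y":0,"z":0.009,"yaw":0},{"grip":0.04,"x":0,"y":0,"z":0.009,"yaw":0}]'
python3 -m crank '[{"grip":0.04,"x":0,"y":0,"z":0.001,"yaw":0},{"grip":0.04,"x":0,"y":0,"z":0.002,"yaw":0},{"grip":0.04,"x":0,"y":0,"z":0.003,"yaw":0},{"grip":0.04,"x":0,"y":0,"z":0.004,"yaw":0},{"grip":0.04,"x":0,"y":0,"z":0.004,"yaw":0}]'
python3 d.py; python3 tilt.py
```

```text
time_s: 44.4
ee_pos: [611.1, 206.0, 97.4]
ee_rot: [-179.9, 0.1, 88.3]
force: [-0.6, -1.0, 3.5]
gripper_width: 55.9
gripper_force: 3.0
time_s: 44.82
ee_pos: [611.7, 207.4, 89.7]
ee_rot: [180.0, -0.0, 88.4]
force: [-0.7, 0.2, 1.4]
gripper_width: 56.1
gripper_force: 3.0
time_s: 45.23
ee_pos: [611.7, 207.2, 85.8]
ee_rot: [180.0, -0.0, 88.4]
force: [-1.8, 0.1, 3.1]
gripper_width: 56.3
gripper_force: 3.0
t45.23 pos [611.7 207.2  85.8] rot [180.   -0.   88.4] F [-1.8  0.1  3.1] w56.3 g3.0
0 0.523; 10 0.529; 20 0.499; 30 0.49; 40 0.519; 50 0.553; 60 0.597; 70 0.67; 80 0.752; 90 0.782; 100 0.788; 110 0.767;
```

```bash

python3 -m crank '[{"grip":0.06,"x":0,"y":0,"z":0,"yaw":0},{"grip":0.07,"x":0,"y":0,"z":0,"yaw":0},{"grip":0.08,"x":0,"y":0,"z":0,"yaw":0},{"grip":0.08,"x":0,"y":0,"z":0,"yaw":0},{"grip":0.08,"x":0,"y":0,"z":0,"yaw":0}]' >/dev/null
python3 -m crank '[{"grip":0.085,"x":0,"y":0,"z":-0.01,"yaw":0},{"grip":0.085,"x":0,"y":0,"z":-0.03,"yaw":0},{"grip":0.085,"x":0,"y":0,"z":-0.06,"yaw":0},{"grip":0.085,"x":0,"y":0,"z":-0.09,"yaw":0},{"grip":0.085,"x":0,"y":0,"z":-0.12,"yaw":0}]' >/dev/null
for i in 1 2; do python3 -m crank '[{"grip":0.0,"x":-0.03,"y":-0.025,"z":0,"yaw":0},{"grip":0.0,"x":-0.06,"y":-0.05,"z":0,"yaw":0},{"grip":0.0,"x":-0.09,"y":-0.075,"z":0,"yaw":0},{"grip":0.0,"x":-0.12,"y":-0.1,"z":0,"yaw":0},{"grip":0.0,"x":-0.15,"y":-0.12,"z":0,"yaw":0}]' 20; done
python3 - <<'E'
from fit import *
ims={n:avg(n) for n in("scene","top")}; np.savez("im2.npz",**ims)
M["up"]=[("hull",box(56,56,12,92)),("loop",sq(56,56,92))]
for k,m,p,f in(("A","up",(616,328,-2,0),1),("B","up",(612,198,-2,0),1),("big","big",(471.5,-42,0,12),0),("small","small",(487,58.5,0,12),0),("square","square",(588.5,42,-8.8,12),1)):
    print(k,*[np.round(fit(m,p,ims,(1,1,f,z),c)[0],1) for z,c in((0,("scene","top")),(1,("scene","top")))])
a=ims["scene"][130:245,240:400,::-1]; b=ims["top"][90:230,150:345,::-1]
cv2.imwrite("pics/p11.png",np.vstack([cv2.resize(a[:,:,:].astype(np.uint8),(780,560),interpolation=2)[:, :],]))
cv2.imwrite("pics/p12.png",np.hstack([cv2.resize(i.astype(np.uint8),(400,int(400*i.shape[0]/i.shape[1])),interpolation=2)[:287] for i in(a,b)]))
cv2.imwrite("pics/p13.png",np.vstack([cv2.imread("pics/p12.png"),cv2.resize(np.hstack([ims["scene"][190:240,320:370,::-1],ims["top"][125:175,240:290,::-1]]).astype(np.uint8),(600,300),interpolation=2)[:, :].copy() if 0 else cv2.copyMakeBorder(cv2.resize(np.hstack([ims["scene"][190:240,320:370,::-1],ims["top"][125:175,240:290,::-1]]).astype(np.uint8),(600,300),interpolation=2),0,0,0,200,0)]))
E
python3 d.py
```

```text
time_s: 46.68
ee_pos: [485.4, 59.5, 206.6]
ee_rot: [180.0, 0.0, 88.4]
force: [-0.3, -1.0, -0.6]
gripper_width: 54.5
gripper_force: 0.0
time_s: 47.1
ee_pos: [361.1, -86.8, 206.6]
ee_rot: [179.9, 0.0, 88.4]
force: [0.7, -0.2, -0.1]
gripper_width: 21.2
gripper_force: 0.0
A [615.6 322.7  -1.7   0. ] [615.2 323.5  -5.3  -1.4]
B [611.1 194.3  -3.3   0. ] [610.7 195.   -5.3  -1.3]
big [473.6 -42.5   0.   12. ] [471.8 -41.    0.   10. ]
small [487.   57.6   0.   12. ] [487.9  57.4   0.   15.6]
square [588.2  42.2  -8.8  12. ] [588.9  43.3 -12.3   8.7]
t47.50 pos [364.  -85.1 206. ] rot [180.   -0.   88.5] F [0.6 0.4 0.4] w0.6 g0.0
```

View pics/p13.png

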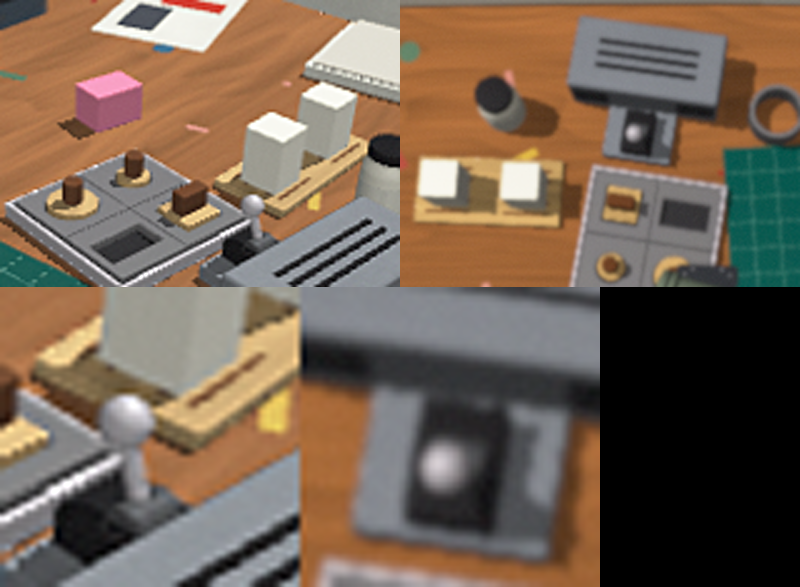

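Both pots stand mouth-down on the pegs with rims on the board, and the three blocks are seated. The lever ball is at about (127,133) in the scene inset and still leans to off. Now the switch.

```bash
python3 - <<'E'
from h import *
print(tri(ray("scene",(340.75,211.75)),ray("top",(262.9,154.3))))
E
python3 d.py 651.4,24.2,206,88.4 _,_,_,82 _,_,89,_ 714,15.4,_,_
```

```text
(array([687.83066821,  22.63461082,  88.63045432]), np.float64(2.99667124926769))
t47.50 pos [364.  -85.1 206. ] rot [180.   -0.   88.5] F [0.6 0.4 0.4] w0.6 g0.0
651.4,24.2,206,88.4 x 0.1170 y 0.2843 z -0.0000 yaw 0.001 rows 7.4
_,_,_,82 x 0.0000 y 0.0000 z -0.0000 yaw 0.112 rows 0.9
_,_,89,_ x 0.0000 y 0.0000 z 0.1170 yaw -0.000 rows 2.8
714,15.4,_,_ x -0.0000 y 0.0632 z -0.0000 yaw -0.000 rows 1.5
```

```bash

for i in 1 2; do python3 -m crank '[{"grip":0,"x":0.01,"y":0.024,"z":0,"yaw":0},{"grip":0,"x":0.023,"y":0.056,"z":0,"yaw":0},{"grip":0,"x":0.038,"y":0.092,"z":0,"yaw":0},{"grip":0,"x":0.05,"y":0.122,"z":0,"yaw":0},{"grip":0,"x":0.0585,"y":0.1421,"z":0,"yaw":0.056}]' >/dev/null; done
python3 -m crank '[{"grip":0,"x":0.0,"y":0,"z":0,"yaw":0},{"grip":0,"x":0.0,"y":0,"z":0.03,"yaw":0},{"grip":0,"x":0.0,"y":0,"z":0.065,"yaw":0},{"grip":0,"x":0.0,"y":0,"z":0.1,"yaw":0},{"grip":0,"x":0.0,"y":0,"z":0.12,"yaw":0}]'
python3 -m crank '[{"grip":0,"x":0,"y":0.003,"z":0,"yaw":0},{"grip":0,"x":0,"y":0.01,"z":0,"yaw":0},{"grip":0,"x":0,"y":0.018,"z":0,"yaw":0},{"grip":0,"x":0,"y":0.026,"z":0,"yaw":0},{"grip":0,"x":0,"y":0.034,"z":0,"yaw":0}]'
python3 -m crank '[{"grip":0,"x":0,"y":0.004,"z":0,"yaw":0},{"grip":0,"x":0,"y":0.008,"z":0,"yaw":0},{"grip":0,"x":0,"y":0.012,"z":0,"yaw":0},{"grip":0,"x":0,"y":0.016,"z":0,"yaw":0},{"grip":0,"x":0,"y":0.02,"z":0,"yaw":0}]'
python3 d.py 714,15.4,_,_
```

```text
time_s: 48.75
ee_pos: [650.8, 16.1, 81.5]
ee_rot: [-179.6, 0.1, 82.1]
force: [-1.0, -0.9, -1.0]
gripper_width: 0.3
gripper_force: 0.0
time_s: 49.17
ee_pos: [689.2, 10.0, 88.2]
ee_rot: [179.8, -0.0, 81.9]
force: [-1.1, 0.0, 1.8]
gripper_width: 0.7
gripper_force: 0.9
time_s: 49.58
ee_pos: [705.1, 7.2, 85.4]
ee_rot: [-179.7, 0.0, 81.9]
force: [-12.2, 1.5, 7.5]
gripper_width: 0.1
gripper_force: 6.3
t49.58 pos [705.1   7.2  85.4] rot [-179.7    0.    81.9] F [-12.2   1.5   7.5] w0.1 g6.3
714,15.4,_,_ x 0.0093 y 0.0077 z -0.0000 yaw -0.000 rows 0.3
```

```bash

python3 -m crank '[{"grip":0,"x":0,"y":0.001,"z":0,"yaw":0},{"grip":0,"x":0.0,"y":0.002,"z":0,"yaw":0},{"grip":0,"x":0.0,"y":0.003,"z":0,"yaw":0},{"grip":0,"x":0.0,"y":0.004,"z":0,"yaw":0},{"grip":0,"x":0.0,"y":0.004,"z":0,"yaw":0}]'
python3 -m crank '[{"grip":0,"x":0,"y":0.001,"z":0,"yaw":0},{"grip":0,"x":0.0,"y":0.002,"z":0,"yaw":0},{"grip":0,"x":0.0,"y":0.003,"z":0,"yaw":0},{"grip":0,"x":0.0,"y":0.004,"z":0,"yaw":0},{"grip":0,"x":0.0,"y":0.004,"z":0,"yaw":0}]'
```

```text
time_s: 50.0
ee_pos: [705.2, 7.3, 85.4]
ee_rot: [-179.2, 0.0, 82.0]
force: [-15.1, 2.5, 7.5]
gripper_width: 0.5
gripper_force: 7.6
time_s: 50.42
ee_pos: [705.4, 7.3, 85.4]
ee_rot: [-178.7, 0.1, 82.0]
force: [-22.3, 3.0, 13.2]
gripper_width: 0.4
gripper_force: 12.2
```

```bash

python3 -m crank '[{"grip":0,"x":0,"y":-0.01,"z":0,"yaw":0},{"grip":0,"x":0.0,"y":-0.03,"z":0,"yaw":0},{"grip":0,"x":0.0,"y":-0.045,"z":-0.02,"yaw":0},{"grip":0,"x":0.0,"y":-0.05,"z":-0.06,"yaw":0},{"grip":0,"x":0.0,"y":-0.05,"z":-0.1,"yaw":0}]'
for i in 1 2; do python3 -m crank '[{"grip":0,"x":0,"y":-0.03,"z":-0.02,"yaw":0},{"grip":0,"x":-0.03,"y":-0.06,"z":-0.03,"yaw":0},{"grip":0,"x":-0.06,"y":-0.09,"z":-0.03,"yaw":0},{"grip":0,"x":-0.09,"y":-0.12,"z":-0.03,"yaw":0},{"grip":0,"x":-0.1,"y":-0.14,"z":-0.03,"yaw":0}]' >/dev/null; done
python3 - <<'E'
from fit import *
old=np.load("im2.npz"); new={n:avg(n) for n in("scene","top")}; np.savez("im3.npz",**new)
A={"scene":(340.75,211.75),"top":(262.9,154.3)}; r={}
for n in new:
    u,v=A[n]; iu,iv=round(u),round(v); T=old[n][iv-4:iv+5,iu-4:iu+5].astype(np.float32)
    y0,x0=iv-30,iu-30; R=new[n][y0:iv+31,x0:iu+31].astype(np.float32)
    m=cv2.matchTemplate(R,T,cv2.TM_CCOEFF_NORMED); _,s,_,l=cv2.minMaxLoc(m)
    r[n]=(x0+l[0]+4+u-iu,y0+l[1]+4+v-iv); print(n,r[n],round(s,2))
    d=np.abs(old[n]-new[n]).sum(2)[iv-20:iv+21,iu-20:iu+21]; print("change px",(d>60).sum())
print(tri(ray("scene",r["scene"]),ray("top",r["top"])))
h=np.array([687.8,22,90])  # predicted on/off tips: hinge 50 mm away, +-0.5 rad
for a in(0,.5,1.): print(a,[np.round(proj(n,h+np.array([.99,-.15,0])*50*(np.sin(.5)+np.sin(a-.5))+[0,0,50*(np.cos(a-.5)-np.cos(.5))])[0],1) for n in("scene","top")])
M["up"]=[("hull",box(56,56,12,92)),("loop",sq(56,56,92))]
for p in((616,324,-2,0),(611,195,-2,0)): print(np.round(fit("up",p,new,(1,1,1,0),("scene",))[0],1),np.round(fit("up",p,{"scene":old["scene"]},(1,1,1,0),("scene",))[0],1))
E
python3 d.py
```

```text
time_s: 50.83
ee_pos: [663.2, 13.1, 185.4]
ee_rot: [-179.7, 0.0, 81.9]
force: [0.9, 0.2, 0.6]
gripper_width: 0.5
gripper_force: 0.0
scene (351.75, 218.75) 0.88
change px 200
top (264.9, 142.3) 0.98
change px 221
(array([728.09942082,  17.0313652 ,  86.51040697]), np.float64(3.4285963419480487))
0 [array([341.2, 211.3]), array([263.4, 154.6])]
0.5 [array([348. , 213.2]), array([264.5, 146.8])]
1.0 [array([354.3, 218.9]), array([265.9, 140.2])]
[616.  319.7  -1.5   0. ] [616.  319.7  -1.5   0. ]
[611.3 192.   -2.    0. ] [611.4 192.   -2.1   0. ]
t52.07 pos [ 361.1 -145.5  245.8] rot [180.  -0.  82.] F [-0.3 -0.7  1. ] w0.6 g0.0
```

The ball moved about 41 mm with its height unchanged. That matches a symmetric 1 rad throw, and it stopped hard at 22 N. One last check that nothing has been knocked, then I hand in.

```bash
python3 - <<'E'
from fit import *
o=np.load("im2.npz"); n=dict(np.load("im3.npz"))
ok=True
for m,p,f in(("big",(471.5,-42,0,12),0),("small",(487,58.5,0,12),0),("square",(588.5,42,-8.8,12),1)):
    a=fit(m,p,n,(1,1,f,0),("scene",))[0]; b=fit(m,p,{"scene":o["scene"]},(1,1,f,0),("scene",))[0]
    d=np.hypot(*(a-b)[:2]); print(m,np.round(a,1),np.round(d,1)); ok&=d<3
if ok: print(job_done())
E
```

```text
big [474.1 -45.8   0.   12. ] 0.0
small [484.4  62.    0.   12. ] 0.8
square [622.6  58.3  -2.3  12. ] 39.2
```

```bash
python3 - <<'E'
from fit import *
o=dict(np.load("im2.npz")); n=dict(np.load("im3.npz"))
for c in("scene","top"):
    q=outl(c,"square",(588.5,42,-8.8,12)); l=q.min(0).astype(int)-3; h=q.max(0).astype(int)+4
    d=np.abs(o[c]-n[c]).sum(2)[l[1]:h[1],l[0]:h[0]]; print(c,l,h,d.mean().round(1),d.max().round(0))
    for nm,im in(("old",o),("new",n)):
        G=gr(im[c],.8); print(nm,round(map_coordinates(G,q[:,::-1].T,order=1).mean(),3))
for nm,im in(("old",o),("new",n)): print(nm,[np.round(fit("square",(588.5,42,-8.8,12),im,(1,1,1,0),cs)[0],1) for cs in(("scene","top"),("scene",))])
E
```

```text
scene [299 197] [331 228] 4.0 20.0
old 0.742
new 0.741
top [245 176] [271 203] 4.2 14.0
old 0.782
new 0.781
old [array([588.2,  42.2,  -8.8,  12. ]), array([587.9,  40.1,   5.7,  12. ])]
new [array([588.1,  42.2,  -8.8,  12. ]), array([622.6,  58.3,  -2.3,  12. ])]
```

The images around the square block are unchanged between the two pictures, so that outlier was a single-view fitting failure. Handing in.

```bash
python3 -c "
from workcell import *
print(job_done())"
```

```text
the job is handed in; nothing more can be done
None
```

The job is handed in: the three blocks present (no oblong was there) are in their pockets, both pots are mouth-down on the pegs, and the blower switch was pushed last, to its stop; no verdict came back.

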